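Open the bearing soak tubs

TASK

Open the soak tubs on the bearing table for the next batch: with the pry lever in a tub's front notch, spring the snap lid of every closed tub up out of its catch, never wrenching at a lid with the gripper while it is still snapped down. Lay every lid flat and right side up on the sloped drip rack, side by side, and put the lever back on its rest, lying in both posts as you found it. Leave everything else on the bench where it stands.

Things in the scene. Friction and masses are not known exactly. Their poses are not given: they have to be found in the camera images.
- tubA: Soak tub, grey plastic, fixed; 133 long (x -68 to 65), 94 wide (y -47 to 47), 106 tall. Origin on the bench under the lid pocket's middle; its -x end (front, pry notch) looks roughly to the robot. Pocket in its top 100 x 62, 13 deep: a ledge 93 above the bench carries the lid. Tubs A, B, C are alike: their words hold for all
- lidA: Snap lid of tubA (all lids alike), white plastic, 80 g; absent if its tub already stands open. Flange 98 (x) x 60 (y) x 3 thick, on it a panel 86 x 50, 10 high: 13 in all. Origin at the underside's centre, z up through the panel. Snapped home its axes are the tub's, its panel flush with the tub's top, with 6 mm of room all round: too little for a fingertip
- seatA (a point): Point on tubA, at (-49, 0, 93) in its frame, where edgeA lies while the lid is snapped home
- edgeA (a point): Middle of the lower front edge of lidA, at (-49, 0, 0) in its frame; 0 from seatA while snapped home, about 12 mm from it once sprung
- tubB: Soak tub like tubA. Pry notch: a slot 30 wide (y -15 to 15) through the 18 thick front wall (x -68 to -50), flat floor 85 above the bench, so 8 below the lid's underside; a steel catch plate roofs it (x -62 to -50, from z = 99). The lever bears on the floor's outer edge (-68, 0, 85). Past x = -45 the tub is hollow: a blade may reach in to x = -15
- lidB: Snap lid of tubB, like lidA. Prised up 10 mm or more at x = -18, it stays tipped up by itself, its front resting on the ball 12 mm up (tilt 0.12 rad), the back still down. At x = -20 the panel then stands 8 mm proud of the tub's top and can be pinched across its 50 mm width by the fingertips; over 8 N down on it snaps it back
- seatB (a point): Point on tubB, at (-49, 0, 93) in its frame, where edgeB lies while the lid is snapped home
- edgeB (a point): Middle of the lower front edge of lidB, at (-49, 0, 0) in its frame; 0 from seatB while snapped home, about 12 mm from it once sprung
- tubC: Soak tub like tubA. A sprung ball (10 dia, 101 above the bench) in the catch plate sticks out 4 mm over the middle of the lid's front edge and holds it down; at the back a lip holds down the lid's tongue. With a lever tip under the lid at x = -18 it takes 10 to 15 N up; then the front jumps past the ball
- lidC: Snap lid of tubC, like lidA. Tongue at its back: 28 wide, 3 thick, x = 49 to 55, in a slot of the tub (5 high, under the lip). To take a sprung lid off, draw it forward (its -x, along its tilted plane) 8 mm or more so that the tongue comes out, then lift
- seatC (a point): Point on tubC, at (-49, 0, 93) in its frame, where edgeC lies while the lid is snapped home
- edgeC (a point): Middle of the lower front edge of lidC, at (-49, 0, 0) in its frame; 0 from seatC while snapped home, about 12 mm from it once sprung
- lever: Flat pry lever, 188 long, 140 g. Black handle 16 x 16 in section, x = -88 to 34, then a steel blade 16 wide, 4 thick, x = 34 to 100, centred on the handle (z = 6 to 10). Origin on the handle's underside; 100 from the tip; x towards the tip, z up. Balances at about x = -6
- lever_grip (a point): Good place to grip the handle, at (-12, 0, 8) in the lever's frame; midway between the posts when it lies on its rest
- rest: Wooden tool rest of the lever, fixed. Base 100 (x) x 56 x 6, on it two narrow posts at x = -36 and 36 (14 thick), each with a U-notch along x, 26 wide, its floor 34 above the bench, cheeks to 46. Origin on the bench under its middle. The lever lies along its x in both notches, handle on the posts, lever_grip over the origin
- bed: Sloping bed of the fixed wire drip rack (tray below 150 x 300 x 14). Frame tilted 20 degrees, low side roughly to the robot: origin mid-bed, 78 above the bench, x up the slope, y along the rack, z square to it. Rods 10 thick along y at x = -30 and 30 carry lids at z = 0; a stop rod (x = -57, z -2 to 6) below. Rods span y -140 to 140: three lids side by side, length along x
- cushion1: Tan urethane truck cushion, 33 dia, 20 high, origin under its centre; not part of the job
- cushion2: Tan urethane truck cushion, 33 dia, 20 high, origin under its centre; not part of the job
- nutdriver: Nut driver lying along its x, 195 long, black handle 24 square, chrome shaft; origin under the handle's front end; not part of the job
- funnel: Frosted glass funnel standing on its mouth, 90 dia, 105 high, origin under its centre; not part of the job
- spintester: Teal plastic spin tester, 110 x 80 x 45 with a small spindle to 95, origin under its centre; not part of the job
- wheel1: Roller skate wheel lying flat, 62 dia, 34 high, origin under its centre; not part of the job
- wheel2: Roller skate wheel lying flat, 62 dia, 34 high, origin under its centre; not part of the job
- oilbottle: White oil bottle, 44 dia, 110 high, origin under its centre; not part of the job

How it is judged:
By the outcome, as a careful person would: the job done as asked, in the order asked, and still so for the second after the job is handed in, with the robot touching nothing.
Of lidA, lidB, lidC only 2 to 3 are there at a start; the rules pass over those that are not, and their reading is None.
At some moment in a run one of lever may be knocked a few centimetres aside while the robot is not near it.
Once in a run the grip may slacken for a moment while it holds something.
It also fails if it takes over 210 s, if anything falls off the work surface, if the arm or the gripper's body presses on something with over 40 N, if the wrist force passes 120 N, or if a joint passes its speed limit or range.

ROBOT

A 6-joint arm with a two-finger parallel gripper is mounted at the origin on the work surface. World frame = base frame: x ahead of the robot, y to its left, z up, the work surface at z = 0. Lengths are in m, angles in rad, forces in N, time in s.
With the tool pointing down it reaches from about 0.375 to 0.975 m from the base axis. Payload 3.8 kg.
Tool frame: the origin (TCP) lies midway between the tips of the shut fingers; the grasp point (between the pads) lies 19 mm behind it (arm.grasp_offset is the z of the grasp point in the tool frame, in m); z points along the fingers, y is the line along which they close (so a half turn about z gives the same grasp; the last joint's range is limited). The gripper opens to 88 mm and grips with 3 to 60 N. Pads are 18 mm wide; open, the fingers measure 123 mm over their backs; the gripper's body (75 mm by 187 mm) begins 45 mm behind the grasp point.
Start: joints at [1.215, 0.264, 1.604, -0, 1.274, -0.037], TCP at [0.212, 0.641, 0.239] pointing down, gripper open.
Joint ranges: [-2.63, 2.63], [-0.94, 2.18], [0.31, 2.57], [-1.31, 4.45], [0, 2.66], [-2.55, 2.55]. Speed limits (rad/s): [2.57, 2.57, 3.14, 3.14, 3.14, 3.14].

INTERFACE

Orientations are given as a unit quaternion [w, x, y, z].
In Python, from plant import arm, imaging gives the robot as it stands.
- The arm moves only by the shell command python3 -m jog 'ROWS' [FORCE]. ROWS is JSON, a list of rows, each a list of 7 numbers: the closure, from 0 (fully open) to 1 (shut), then the shift along the tool's x, y, z in cm, then the turn, a rotation vector about the tool's x, y, z in degrees. A call has exactly 10 rows; each row shifts and turns the commanded pose from where the row before left it, along the tool's axes as they then stand; what a row does not reach is not made up. A row lasts 1/8 s, in which the tool goes at most 62.5 mm and 10.7 degrees, less where a joint would pass 70% of its speed; a pose out of reach is approached as far as the arm can. A call is refused whole if a number of a shift passes 6.25 or a number of a turn 10.7, either way. A call with a gripper value outside its range is refused whole. The fingers move at their own pace and stop on an object; FORCE is the grip in N (left out, the last holds). Time passes only in rows, so rows that do not move let the fingers close, or fill a call up. It gives the time, the measured TCP pose, the force, the opening and the grip force at its end, in the units of the state.
- arm.get_obs(): the state, without advancing time (a new reading comes with each control period).
- imaging.grab_frame(name): name is "scene" or "top"; returns the picture (480x640x3 uint8, red, green, blue); there is no depth.
- imaging.get_calibration(name): a dict with "fx", "fy", "cx", "cy" (pixels), "rvec" (rotation vector, rad) and "tvec" (3), from world to camera coordinates, as OpenCV has them. Camera axes: x right, y down, z forward; pixel columns grow to the right and rows downward; lengths in m; the calibration is good to about 2 mm. A picture is of the moment at which its call begins. get_calibration takes no time and is no camera call.
- arm.finish_job(): hands the job in; it is judged then, once.
The state is a dict: "t": time; "qpos": joint angles; "qvel": joint speeds; "tau": joint torques, N m; "tool_pos": TCP position; "tcp_rot": TCP orientation; "force": force on the tool from outside, world axes, zero at the start; "ft_torque": the same for the moment, N m; "width": finger opening in m; "gripper_force": force on a finger pad.
Only numpy, scipy, OpenCV 4.12 (cv2) and the standard library are available. Lean on these libraries where they do the work, as an engineer would, in place of code of your own. Each camera call takes 0.05 s, during which the arm holds its last target. There are 200 camera calls.

## Working session

There is one attempt and no reset: what is moved stays moved. The work goes in short steps, Python scripts to look and compute and a shell command to move; the robot and the scene stay as the last step left them, time stands still between calls to the robot, and variables do not carry over. Pictures are saved under pics/ and viewed, at most 14 in all, crops included, and the job is handed in when it is done.

```bash
ls; mkdir -p pics; python3 - <<'E'
from plant import arm, imaging
import cv2,numpy as np
o=arm.get_obs();print(o)
for n in("scene","top"):
    im=imaging.grab_frame(n);cv2.imwrite(f"pics/{n}0.png",im[:,:,::-1])
    c=imaging.get_calibration(n);print(c)
    R=cv2.Rodrigues(np.array(c["rvec"]))[0];print(-R.T@np.array(c["tvec"]))
print(arm.grasp_offset)
E
```

```text
pics
{'t': 0.0, 'qpos': array([ 1.21509078e+00,  2.64726617e-01,  1.60535394e+00, -1.89591168e-06,
        1.27367051e+00, -3.68812339e-02]), 'qvel': array([ 0.00040761,  0.00044174,  0.00056728, -0.00134911, -0.00182337,
       -0.00094658]), 'tau': array([ 1.77522063e-03, -5.02128375e+01, -3.56868482e+01,  7.29381968e-02,
        2.98194587e-02, -1.65996089e-04]), 'tool_pos': array([0.21132753, 0.64033554, 0.2374167 ]), 'tcp_rot': array([-2.09594380e-04,  1.58737475e-01,  9.87320236e-01, -1.05865734e-03]), 'force': array([ 1.14394367, -0.59191175, -0.1158907 ]), 'ft_torque': array([ 0.01896419, -0.01014681,  0.00356147]), 'gripper_force': 0.0, 'width': 0.08794037384029244}
{'fx': 472.28316654134636, 'fy': 472.28316654134636, 'cx': 319.15783628644033, 'cy': 239.50712674409903, 'rvec': array([ 2.2249542 ,  0.592295  , -0.23644788]), 'tvec': array([-0.52604372, -0.15768705,  1.35522029])}
[ 0.99067959 -0.73220704  0.78780458]
{'fx': 497.1290767186372, 'fy': 497.1290767186372, 'cx': 322.69876463134705, 'cy': 233.95419614560916, 'rvec': array([ 2.11204867, -2.1365295 ,  0.21702228]), 'tvec': array([-0.0275599 ,  0.61621947,  1.18482324])}
[ 0.37657637 -0.02068781  1.28142669]
-0.0187
```

View pics/scene0.png

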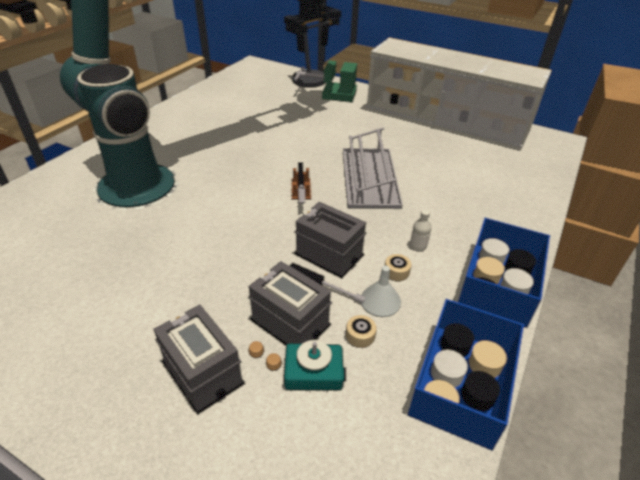

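View pics/top0.png

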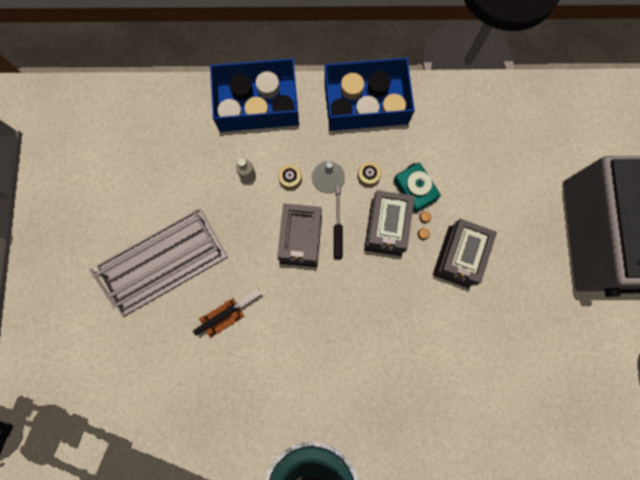

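The scene view shows tubs: one open (330,237) and two closed (290,300), (198,352). In the top view the open tub is at (300,235), the closed tubs at (390,222) and (465,252), the lever on its rest at (225,315), tip to (260,293), and the drip rack at (160,262).

```bash
cat > h.py <<'E'
from plant import arm, imaging
import cv2,numpy as np
from scipy.spatial.transform import Rotation as Ro
def cal(n):
    c=imaging.get_calibration(n);R=cv2.Rodrigues(np.array(c["rvec"]))[0];t=np.array(c["tvec"])
    K=np.array([[c["fx"],0,c["cx"]],[0,c["fy"],c["cy"]],[0,0,1]]);return K,R,t
def ray(n,uv):
    K,R,t=cal(n);d=R.T@np.linalg.solve(K,[uv[0],uv[1],1]);return -R.T@t,d
def onz(n,uv,z):
    o,d=ray(n,uv);return o+d*(z-o[2])/d[2]
def tri(uv1,uv2):
    o1,d1=ray("scene",uv1);o2,d2=ray("top",uv2)
    s=np.linalg.lstsq(np.c_[d1,-d2],o2-o1,rcond=None)[0];a=o1+s[0]*d1;b=o2+s[1]*d2
    return (a+b)/2,np.linalg.norm(a-b)
def proj(n,P):
    K,R,t=cal(n);p=K@(R@np.array(P)+t);return p[:2]/p[2]
def rot(o):return Ro.from_quat(np.roll(o["tcp_rot"],-1))
def crop(im,x0,y0,x1,y1,s,name):
    cv2.imwrite("pics/"+name,cv2.resize(im[y0:y1,x0:x1,::-1],None,fx=s,fy=s,interpolation=cv2.INTER_CUBIC))
E
python3 - <<'E'
from h import *
im=imaging.grab_frame("top");np.save("top.npy",im);np.save("scene.npy",imaging.grab_frame("scene"))
crop(im,350,180,510,300,5,"c1.png")
crop(im,80,200,280,350,4,"c2.png")
E
```

```text
(no output)
```

View pics/c1.png

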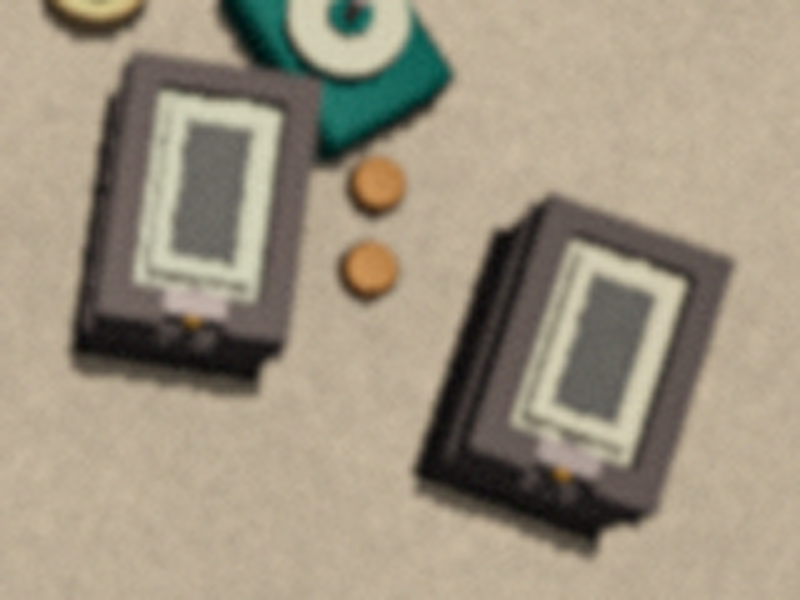

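View pics/c2.png

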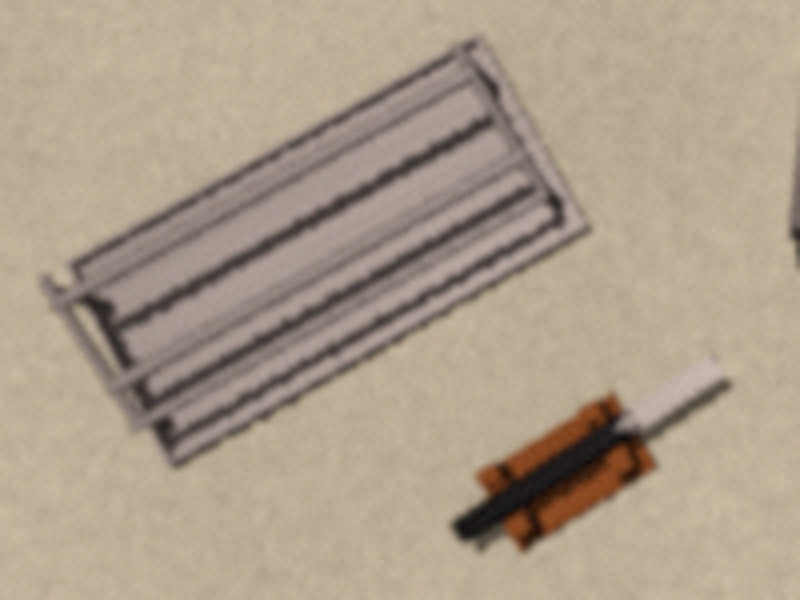

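c1 shows both closed tubs, with notches facing the robot (catch-ball at (192,322) and (562,474)). c2 shows the rack with its stop rod on the lower right, and the lever lying in its rest, tip at upper right (725,365). Measuring next.

```bash
cat > m.py <<'E'
from h import *
def rect(n,mask,z,box,minA=20):
    x0,y0,x1,y1=box;m=np.zeros_like(mask,np.uint8);m[y0:y1,x0:x1]=mask[y0:y1,x0:x1]
    m=cv2.morphologyEx(m,cv2.MORPH_CLOSE,np.ones((3,3),np.uint8))
    cs=[c for c in cv2.findContours(m,0,cv2.CHAIN_APPROX_NONE)[0] if cv2.contourArea(c)>minA]
    if not cs:return None
    c=max(cs,key=cv2.contourArea)
    P=np.array([onz(n,p[0],z)[:2] for p in c])
    (cx,cy),(w,h),a=cv2.minAreaRect((P*1000).astype(np.float32))
    if w<h:w,h,a=h,w,a+90
    a=(a+90)%180-90
    return np.round([cx,cy,w,h,a],1)
def masks(im):
    hsv=cv2.cvtColor(im,cv2.COLOR_RGB2HSV);H,S,V=[hsv[...,i].astype(int) for i in range(3)];return H,S,V
E
python3 - <<'E'
from m import *
im=np.load("top.npy");H,S,V=masks(im)
print(im[222,391],im[222,382],im[200,372],im[252,467],im[318,222],im[296,252],im[320,212],im[240,150],im[310,140])
white=(V>150)&(S<60)&(H>20)
for b in((362,190,415,256),(440,220,500,285)):
    print("white",rect("top",white,.106,b),"tub",rect("top",V<135,.106,b,100))
print("handle",rect("top",V<60,.050,(185,285,275,345)))
print("blade",rect("top",(V>150)&(S<40),.044,(235,285,270,310)))
print("orange",rect("top",(S>130)&(H<20),.03,(185,285,275,345)))
q=lambda x,y,ox,oy,s:((x+.5)/s-.5+ox,(y+.5)/s-.5+oy)
for nm,(x,y) in dict(R=(590,230),B=(175,465),T=(485,40),L=(75,265)).items():print("tray",nm,onz("top",q(x,y,80,200,4),.014)*1000)
for nm,(x,y,z) in dict(u1=(60,297,.083),u2=(483,82,.083),l1=(120,383,.063),l2=(525,155,.063),s1=(145,420,.060),s2=(555,197,.06)).items():print("rod",nm,onz("top",q(x,y,80,200,4),z)*1000)
for nm,(x,y) in dict(A1=(137,52),A2=(322,82),A3=(283,352),A4=(93,315),Aball=(192,322),B1=(552,195),B2=(733,262),B3=(650,515),B4=(472,445),Bball=(562,474)).items():print(nm,onz("top",q(x,y,350,180,5),.106)*1000)
E
```

```text
[110 109 103] [203 203 180] [67 59 54] [101 100  95] [30 23 18] [196 179 173] [29 24 27] [160 144 138] [186 171 149]
white [ 643.3 -200.5   97.3   60.1   -9.3] tub [ 635.  -197.6  174.7  109.6   -9.9]
white [ 564.7 -386.    97.3   58.4  -21.6] tub [ 553.6 -371.7  162.2  114.9  -21.2]
handle [408.1 228.6 115.2  42.1 -46.3]
blade [459.7 152.8  65.5  16.2 -58.1]
orange [400.9 212.2  97.5  24.1 -57.7]
tray R [566.79437184 211.19793179  14.        ]
tray B [420.83676554 467.28307324  14.        ]
tray T [693.13723541 282.8595957   14.        ]
tray L [547.84234251 539.06701104  14.        ]
rod u1 [519.21057489 516.15285777  83.        ]
rod u2 [649.27958378 266.64153417  83.        ]
rod l1 [468.73125335 484.86880276  63.        ]
rod l2 [607.01364277 243.74978291  63.        ]
rod s1 [446.42524896 469.4463623   60.        ]
rod s2 [580.83497445 224.98956942  60.        ]
A1 [ 715.3537752  -168.77736412  106.        ]
A2 [ 699.22350742 -259.02190108  106.        ]
A3 [ 565.50270964 -233.88353038  106.        ]
A4 [ 584.50427552 -143.22381068  106.        ]
Aball [ 580.57470841 -190.73781215  106.        ]
B1 [ 641.31553437 -368.29597412  106.        ]
B2 [ 607.19381951 -453.90957151  106.        ]
B3 [ 485.36329347 -404.66964544  106.        ]
B4 [ 519.66555407 -322.06333352  106.        ]
Bball [ 505.32646431 -364.13209702  106.        ]
```

```bash
cat > go.py <<'E'
import sys
from h import *
# go.py x y z(mm) yaw pitch : yaw of object's x (tool -x), pitch = tool turn about object y from vertical (deg)
def frame(yaw,pitch):
    o=Ro.from_euler("z",yaw,degrees=True)*Ro.from_euler("y",pitch,degrees=True)
    return o*Ro.from_matrix(np.diag([-1.,1,-1]))
def delta(p,yaw,pitch):
    o=arm.get_obs();R=rot(o);T=frame(yaw,pitch)
    d=R.inv().apply(np.array(p)/1000-o["tool_pos"])*100
    r=(R.inv()*T).as_rotvec(degrees=True)
    print("t %.2f"%o["t"],"pos",np.round(o["tool_pos"]*1000,1),"w %.1f"%(o["width"]*1000),"F",np.round(o["force"],1))
    print("shift cm (tool)",np.round(d,2),"turn deg",np.round(r,1))
if __name__=="__main__":
    a=[float(v) for v in sys.argv[1:]];delta(a[:3],a[3],a[4])
E
python3 go.py 418 220 140 -58 0
```

```text
t 0.20 pos [211.4 640.6 237.9] w 88.2 F [-0.5 -0.2 -0.4]
shift cm (tool) [-32.8  -33.45   9.83] turn deg [-0.1  0.  39.7]
```

```bash
python3 -m jog '[[0,-4.1,-4.18,1.0,0,0,0],[0,-4.1,-4.18,1.0,0,0,0],[0,-4.1,-4.18,1.2,0,0,0],[0,-4.1,-4.18,1.3,0,0,0],[0,-4.1,-4.18,1.3,0,0,0],[0,-4.1,-4.18,1.3,0,0,0],[0,-4.1,-4.18,1.3,0,0,0],[0,-4.1,-4.18,1.4,0,0,0],[0,0,0,0,0,0,9.9],[0,0,0,0,0,0,9.9]]' 50
python3 -m jog '[[0,0,0,0,0,0,9.9],[0,0,0,0,0,0,9.9],[0,0,0,0,0,0,0],[0,0,0,0,0,0,0],[0,0,0,0,0,0,0],[0,0,0,0,0,0,0],[0,0,0,0,0,0,0],[0,0,0,0,0,0,0],[0,0,0,0,0,0,0],[0,0,0,0,0,0,0]]'
python3 go.py 418 220 23 -58 0
python3 - <<'E'
from h import *
im=imaging.grab_frame("top");crop(im,150,220,310,340,5,"c3.png")
E
```

```text
t: 1.45
tool_pos: [0.4184, 0.2193, 0.1403]
tcp_rot: [-0.0, 0.33, 0.944, -0.0]
force: [0.2, -0.4, -0.3]
width: 0.088
gripper_force: 0.0
t: 2.7
tool_pos: [0.4182, 0.2206, 0.1407]
tcp_rot: [-0.0, 0.484, 0.875, -0.0]
force: [0.2, -0.0, 0.2]
width: 0.0882
gripper_force: 0.0
t 2.70 pos [418.2 220.6 140.7] w 88.2 F [ 0.2 -0.   0.2]
shift cm (tool) [-0.04 -0.05 11.77] turn deg [-0.   0.   0.1]
```

View pics/c3.png

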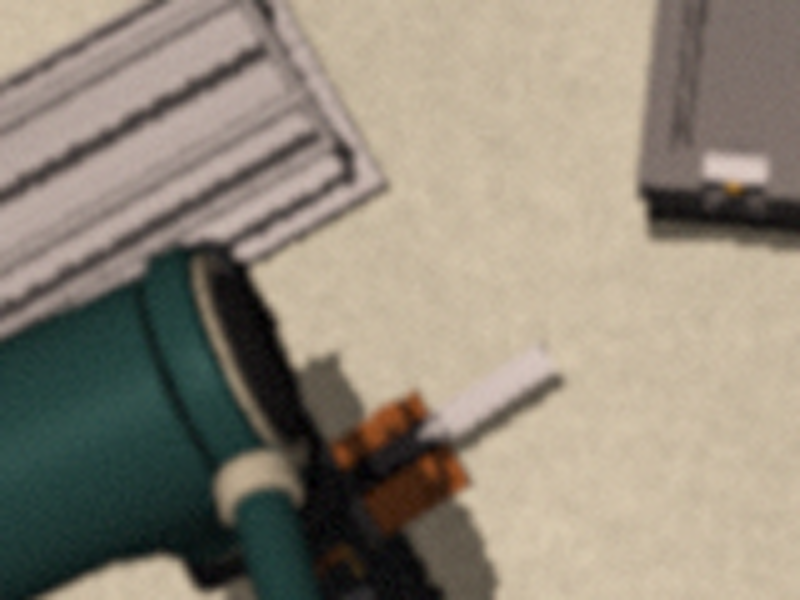

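The lever is still in its rest (blade tip at (550,350) in the crop) and the gripper is above it. Descend and grip.

```bash
python3 -m jog '[[0,0,0,2,0,0,0],[0,0,0,2,0,0,0],[0,0,0,2,0,0,0],[0,0,0,2,0,0,0],[0,0,0,2,0,0,0],[0,0,0,1.2,0,0,0],[0,0,0,0.5,0,0,0],[0,0,0,0,0,0,0],[0,0,0,0,0,0,0],[0,0,0,0,0,0,0]]' 50
python3 -m jog '[[1,0,0,0,0,0,0],[1,0,0,0,0,0,0],[1,0,0,0,0,0,0],[1,0,0,0,0,0,0],[1,0,0,0,0,0,0],[1,0,0,0,0,0,0],[1,0,0,0,0,0,0],[1,0,0,0,0,0,0],[1,0,0,0,0,0,0],[1,0,0,0,0,0,0]]' 50
python3 go.py 418 220 23 -58 0
```

```text
t: 4.0
tool_pos: [0.4188, 0.2209, 0.0244]
tcp_rot: [0.0, 0.484, 0.875, 0.001]
force: [-0.6, -0.1, 0.2]
width: 0.088
gripper_force: 0.0
t: 5.25
tool_pos: [0.4182, 0.2206, 0.0237]
tcp_rot: [-0.0, 0.484, 0.875, -0.0]
force: [-0.5, 0.5, -0.5]
width: 0.0153
gripper_force: 50.0
t 5.25 pos [418.2 220.6  23.7] w 15.3 F [-0.5  0.5 -0.5]
shift cm (tool) [-0.04 -0.05  0.07] turn deg [-0.  -0.   0.1]
```

```bash
python3 -m jog '[[1,0,0,-0.5,0,0,0],[1,0,0,-1,0,0,0],[1,0,0,-2,0,0,0],[1,0,0,-2,0,0,0],[1,0,0,-2,0,0,0],[1,0,0,-2,0,0,0],[1,0,0,-1,0,0,0],[1,0,0,0,0,0,0],[1,0,0,0,0,0,0],[1,0,0,0,0,0,0]]' 50
python3 go.py 453.9 -167.7 130 -10 0
```

```text
t: 6.5
tool_pos: [0.4175, 0.2203, 0.1277]
tcp_rot: [-0.001, 0.484, 0.875, -0.001]
force: [-0.1, -0.4, -0.4]
width: 0.0152
gripper_force: 50.0
t 6.50 pos [417.5 220.3 127.7] w 15.2 F [-0.1 -0.4 -0.4]
shift cm (tool) [-34.79 -17.56  -0.2 ] turn deg [ -0.1  -0.1 -47.9]
```

```bash
python3 -m jog '[[1,-4,-2.02,0,0,0,0],[1,-4,-2.02,0,0,0,0],[1,-4,-2.02,0,0,0,0],[1,-4,-2.02,0,0,0,0],[1,-4,-2.02,0,0,0,0],[1,-4,-2.02,0,0,0,0],[1,-4,-2.02,0,0,0,0],[1,-4,-2.02,0,0,0,0],[1,-2.79,-1.4,0,0,0,0],[1,0,0,0,0,0,0]]' 50
python3 -m jog '[[1,0,0,0,0,0,-8],[1,0,0,0,0,0,-8],[1,0,0,0,0,0,-8],[1,0,0,0,0,0,-8],[1,0,0,0,0,0,-8],[1,0,0,0,0,0,-8],[1,0,0,0,0,0,0],[1,0,0,0,0,0,0],[1,0,0,0,0,0,0],[1,0,0,0,0,0,0]]' 50
python3 go.py 453.9 -167.7 73 -10 0
python3 - <<'E'
from m import *
im=imaging.grab_frame("top");crop(im,330,190,490,310,5,"c4.png")
s=imaging.grab_frame("scene");crop(s,130,230,350,395,3.6,"s4.png")
np.save("t4.npy",im);np.save("s4.npy",s)
E
```

```text
t: 7.75
tool_pos: [0.4544, -0.169, 0.1281]
tcp_rot: [-0.0, 0.485, 0.874, -0.0]
force: [0.1, 1.3, -1.3]
width: 0.0147
gripper_force: 50.0
t: 9.0
tool_pos: [0.4546, -0.1673, 0.1287]
tcp_rot: [-0.0, 0.086, 0.996, 0.0]
force: [0.5, -0.4, -1.0]
width: 0.0156
gripper_force: 50.0
t 9.00 pos [ 454.6 -167.3  128.7] w 15.6 F [ 0.5 -0.4 -1. ]
shift cm (tool) [ 0.06 -0.05  5.57] turn deg [ 0.  -0.   0.1]
```

View pics/c4.png

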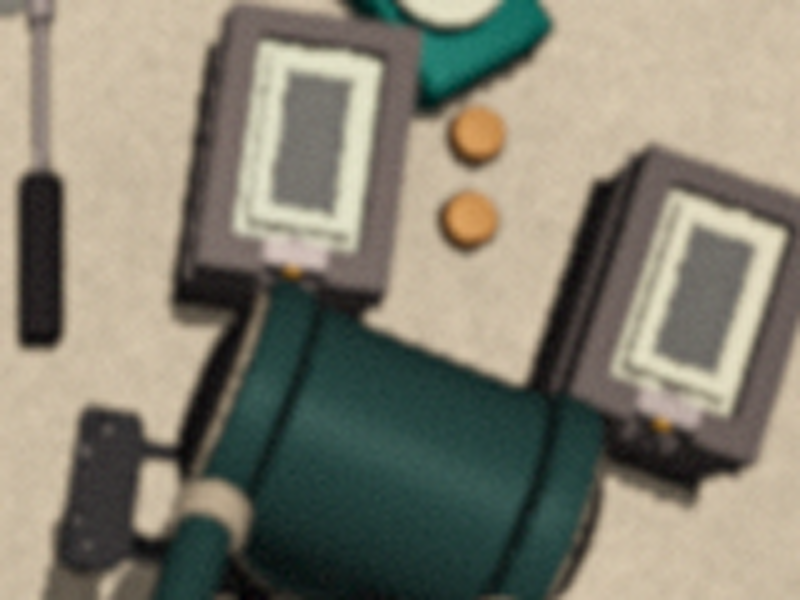

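View pics/s4.png

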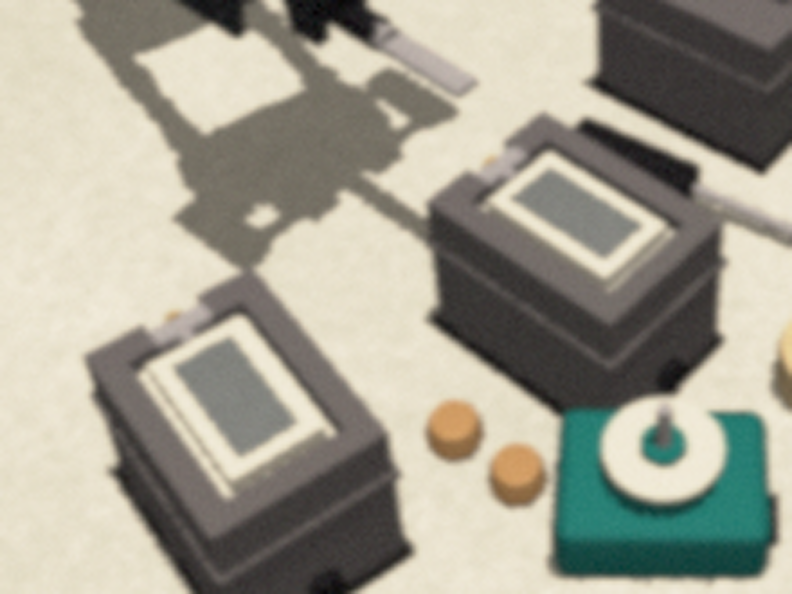

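c4 shows the closed tubs with the wrist over the lever. s4 shows the gripped blade, its tip end at about (467,88) in the crop. Checking it against the expected tip, and the tub pose against the second view.

```bash
python3 - <<'E'
from h import *
c=lambda uv:np.round((np.array(uv)+.5-[130,230])*3.6-.5,0)
y=np.radians(-10);e=np.array([np.cos(y),np.sin(y)]);n=np.array([-e[1],e[0]])
T=np.array([454.6,-167.3])
for a,b in((112,8),(112,-8),(46,8),(46,-8)):print("blade",c(proj("scene",np.r_[T+a*e+b*n,149]/1000)))
for (ox,oy,yaw) in((643,-201,-10),(564.7,-387,-21.5)):
    y=np.radians(yaw);e=np.array([np.cos(y),np.sin(y)]);n=np.array([-e[1],e[0]])
    for a,b in((-68,47),(-68,-47),(65,-47),(65,47),(-57,0)):print("tub",a,b,c(proj("scene",np.r_[np.array([ox,oy])+a*e+b*n,106]/1000)))
E
```

```text
blade [473.  77.]
blade [452.  92.]
blade [390.  26.]
blade [369.  40.]
tub -68 47 [538. 106.]
tub -68 -47 [421. 196.]
tub 65 -47 [604. 320.]
tub 65 47 [718. 216.]
tub -57 0 [495. 159.]
tub -68 47 [251. 261.]
tub -68 -47 [ 81. 350.]
tub 65 -47 [208. 534.]
tub 65 47 [386. 427.]
tub -57 0 [178. 318.]
```

```bash
python3 -m jog '[[1,0,0,1.5,0,0,0],[1,0,0,1.5,0,0,0],[1,0,0,1.5,0,0,0],[1,0,0,1.05,0,0,0],[1,0,0,0,0,0,0],[1,0,0,0,0,0,0],[1,0,0,0,0,0,0],[1,0,0,0,0,0,0],[1,0,0,0,0,0,0],[1,0,0,0,0,0,0]]' 50
python3 -m jog '[[1,-0.5,0,0,0,0,0],[1,-0.5,0,0,0,0,0],[1,-0.5,0,0,0,0,0],[1,-0.5,0,0,0,0,0],[1,-0.5,0,0,0,0,0],[1,0,0,0,0,0,0],[1,0,0,0,0,0,0],[1,0,0,0,0,0,0],[1,0,0,0,0,0,0],[1,0,0,0,0,0,0]]' 50
python3 go.py 478 -172 68.7 -10 0
python3 - <<'E'
from m import *
s=imaging.grab_frame("scene");crop(s,220,230,330,310,7,"s5.png")
E
```

```text
t: 10.35
tool_pos: [0.4547, -0.1674, 0.0734]
tcp_rot: [0.0, 0.086, 0.996, -0.0]
force: [-0.6, 0.7, -0.7]
width: 0.015
gripper_force: 50.0
t: 11.6
tool_pos: [0.4791, -0.1717, 0.0732]
tcp_rot: [0.0, 0.086, 0.996, -0.0]
force: [0.2, -0.1, -1.6]
width: 0.0153
gripper_force: 50.0
t 11.60 pos [ 479.1 -171.7   73.2] w 15.3 F [ 0.2 -0.1 -1.6]
shift cm (tool) [ 0.11 -0.05  0.45] turn deg [-0.   0.   0.1]
```

View pics/s5.png

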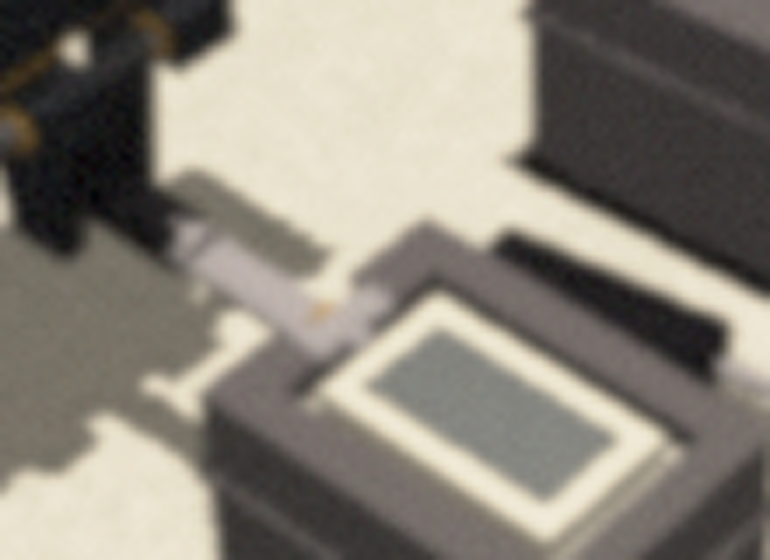

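Blade's tip has entered the notch below the catch plate (ball at (320,310)) with no contact force. Lower to feel the floor.

```bash
python3 -m jog '[[1,0,0,0.1,0,0,0],[1,0,0,0.1,0,0,0],[1,0,0,0.1,0,0,0],[1,0,0,0,0,0,0],[1,0,0,0,0,0,0],[1,0,0,0,0,0,0],[1,0,0,0,0,0,0],[1,0,0,0,0,0,0],[1,0,0,0,0,0,0],[1,0,0,0,0,0,0]]' 50
python3 go.py 478 -172 68.7 -10 0
python3 -m jog '[[1,0,0,0.1,0,0,0],[1,0,0,0.1,0,0,0],[1,0,0,0,0,0,0],[1,0,0,0,0,0,0],[1,0,0,0,0,0,0],[1,0,0,0,0,0,0],[1,0,0,0,0,0,0],[1,0,0,0,0,0,0],[1,0,0,0,0,0,0],[1,0,0,0,0,0,0]]' 50
python3 go.py 478 -172 68.7 -10 0
```

```text
t: 12.9
tool_pos: [0.4792, -0.1716, 0.0702]
tcp_rot: [-0.0, 0.086, 0.996, 0.0]
force: [-0.1, -0.7, -1.7]
width: 0.015
gripper_force: 50.0
t 12.90 pos [ 479.2 -171.6   70.2] w 15.0 F [-0.1 -0.7 -1.7]
shift cm (tool) [ 0.11 -0.06  0.15] turn deg [ 0.  -0.   0.1]
t: 14.15
tool_pos: [0.4792, -0.1717, 0.0682]
tcp_rot: [0.0, 0.086, 0.996, -0.0]
force: [-0.4, 0.4, -1.4]
width: 0.0152
gripper_force: 50.0
t 14.15 pos [ 479.2 -171.7   68.2] w 15.2 F [-0.4  0.4 -1.4]
shift cm (tool) [ 0.12 -0.05 -0.05] turn deg [-0.   0.   0.1]
```

```bash
python3 -m jog '[[1,0,0,0.1,0,0,0],[1,0,0,0,0,0,0],[1,0,0,0,0,0,0],[1,0,0,0,0,0,0],[1,0,0,0,0,0,0],[1,0,0,0,0,0,0],[1,0,0,0,0,0,0],[1,0,0,0,0,0,0],[1,0,0,0,0,0,0],[1,0,0,0,0,0,0]]' 50
python3 -m jog '[[1,0,0,0.1,0,0,0],[1,0,0,0,0,0,0],[1,0,0,0,0,0,0],[1,0,0,0,0,0,0],[1,0,0,0,0,0,0],[1,0,0,0,0,0,0],[1,0,0,0,0,0,0],[1,0,0,0,0,0,0],[1,0,0,0,0,0,0],[1,0,0,0,0,0,0]]' 50
python3 go.py 478 -172 68.7 -10 0
```

```text
t: 15.4
tool_pos: [0.4793, -0.1717, 0.0672]
tcp_rot: [0.0, 0.086, 0.996, -0.0]
force: [0.0, 0.9, 0.6]
width: 0.0151
gripper_force: 50.0
t: 16.65
tool_pos: [0.4793, -0.1717, 0.0663]
tcp_rot: [0.0, 0.086, 0.996, -0.0]
force: [0.9, 0.8, 1.4]
width: 0.0152
gripper_force: 50.0
t 16.65 pos [ 479.3 -171.7   66.3] w 15.2 F [0.9 0.8 1.4]
shift cm (tool) [ 0.12 -0.05 -0.24] turn deg [-0.   0.   0.1]
```

```bash
python3 -m jog '[[1,0,0,-0.25,0,0,0],[1,-0.5,0,0,0,0,0],[1,-0.5,0,0,0,0,0],[1,-0.5,0,0,0,0,0],[1,-0.5,0,0,0,0,0],[1,-0.5,0,0,0,0,0],[1,-0.5,0,0,0,0,0],[1,-0.5,0,0,0,0,0],[1,-0.2,0,0,0,0,0],[1,0,0,0,0,0,0]]' 50
python3 go.py 515.7 -178.5 68.7 -10 0
```

```text
t: 17.9
tool_pos: [0.5158, -0.178, 0.0687]
tcp_rot: [0.0, 0.086, 0.996, -0.0]
force: [0.3, 0.3, -1.3]
width: 0.0153
gripper_force: 50.0
t 17.90 pos [ 515.8 -178.    68.7] w 15.3 F [ 0.3  0.3 -1.3]
shift cm (tool) [ 0.   -0.05 -0.  ] turn deg [-0.   0.   0.1]
```

```bash
python3 -m jog '[[1,0,0,0.1,0,0,0],[1,-0.1,0,0.32,0,-3,0],[1,-0.1,0,0.32,0,-3,0],[1,-0.1,0,0.32,0,-3,0],[1,-0.1,0,0.32,0,-3,0],[1,-0.1,0,0.32,0,-3,0],[1,-0.1,0,0.32,0,-3,0],[1,0,0,0,0,0,0],[1,0,0,0,0,0,0],[1,0,0,0,0,0,0]]' 60
python3 go.py 515.7 -178.5 68.7 -10 -18
python3 - <<'E'
from m import *
s=imaging.grab_frame("scene");crop(s,220,230,330,310,7,"s6.png")
E
```

```text
t: 19.15
tool_pos: [0.5244, -0.1796, 0.0498]
tcp_rot: [0.156, 0.085, 0.984, -0.014]
force: [-0.1, -0.4, -1.7]
width: 0.0149
gripper_force: 60.0
t 19.15 pos [ 524.4 -179.6   49.8] w 14.9 F [-0.1 -0.4 -1.7]
shift cm (tool) [ 0.25 -0.04 -2.07] turn deg [ 0.  -0.   0.1]
```

View pics/s6.png

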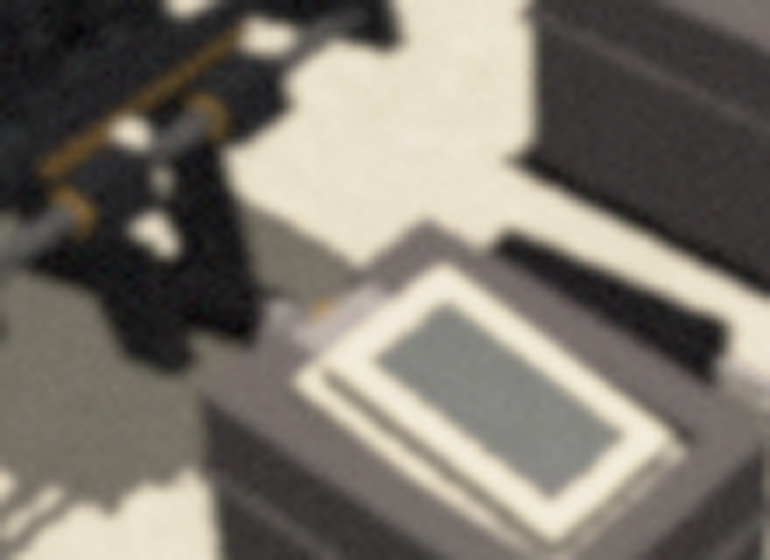

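Lid sprung: its front edge now stands clear of the pocket at (300,380), and the force has dropped to nil. Rotate back and withdraw.

```bash
python3 -m jog '[[1,0.08,0,-0.32,0,3,0],[1,0.08,0,-0.32,0,3,0],[1,0.08,0,-0.32,0,3,0],[1,0.08,0,-0.32,0,3,0],[1,0.08,0,-0.32,0,3,0],[1,0.08,0,-0.32,0,3,0],[1,0,0,-0.1,0,0,0],[1,0.5,0,0,0,0,0],[1,1,0,0,0,0,0],[1,1,0,0,0,0,0]]' 50
python3 -m jog '[[1,1,0,0,0,0,0],[1,1,0,0,0,0,0],[1,1,0,0,0,0,0],[1,1,0,0,0,0,0],[1,1,0,0,0,0,0],[1,1,0,0,0,0,0],[1,0,0,-2,0,0,0],[1,0,0,-2,0,0,0],[1,0,0,-2,0,0,0],[1,0,0,0,0,0,0]]' 50
python3 go.py 387.5 -317.5 130 -21.5 0
```

```text
t: 20.45
tool_pos: [0.4901, -0.1735, 0.0683]
tcp_rot: [-0.0, 0.086, 0.996, 0.0]
force: [0.6, 0.4, 0.4]
width: 0.0149
gripper_force: 50.0
t: 21.7
tool_pos: [0.4333, -0.1641, 0.1301]
tcp_rot: [0.002, 0.086, 0.996, -0.001]
force: [-0.3, 0.5, -1.3]
width: 0.0151
gripper_force: 50.0
t 21.70 pos [ 433.3 -164.1  130.1] w 15.1 F [-0.3  0.5 -1.3]
shift cm (tool) [  1.88 -15.9    0.02] turn deg [-0.   0.2 11.6]
```

```bash
python3 -m jog '[[1,0.38,-3.2,0,0,0,0],[1,0.38,-3.2,0,0,0,0],[1,0.38,-3.2,0,0,0,0],[1,0.38,-3.2,0,0,0,0],[1,0.38,-3.1,0,0,0,0],[1,0,0,0,0,0,5.8],[1,0,0,0,0,0,5.8],[1,0,0,0,0,0,0],[1,0,0,0,0,0,0],[1,0,0,0,0,0,0]]' 50
python3 -m jog '[[1,0,0,1.5,0,0,0],[1,0,0,1.5,0,0,0],[1,0,0,1.5,0,0,0],[1,0,0,1.4,0,0,0],[1,0,0,0,0,0,0],[1,0,0,0,0,0,0],[1,0,0,0,0,0,0],[1,0,0,0,0,0,0],[1,0,0,0,0,0,0],[1,0,0,0,0,0,0]]' 50
python3 go.py 409.4 -325.8 71 -21.5 0
python3 - <<'E'
from h import *
s=imaging.grab_frame("scene");crop(s,130,270,280,380,5.3,"s7.png")
c=lambda uv:np.round((np.array(uv)+.5-[130,270])*5.3-.5,0)
o=arm.get_obs();y=np.radians(-21.5);e=np.array([np.cos(y),np.sin(y)]);n=np.array([-e[1],e[0]])
T=o["tool_pos"]*1000;d=T[:2]-[564.7,-387];print("TCP in tub",d@e,d@n)
for a,b in((112,8),(112,-8)):print("tip",c(proj("scene",np.r_[T[:2]+a*e+b*n,T[2]+20.3]/1000)))
E
```

```text
t: 22.95
tool_pos: [0.3861, -0.3166, 0.1282]
tcp_rot: [-0.0, 0.186, 0.983, 0.0]
force: [-0.0, -0.2, 0.0]
width: 0.0152
gripper_force: 50.0
t: 24.2
tool_pos: [0.3863, -0.3169, 0.0697]
tcp_rot: [0.0, 0.186, 0.983, -0.0]
force: [-0.4, 1.1, -1.5]
width: 0.015
gripper_force: 50.0
t 24.20 pos [ 386.3 -316.9   69.7] w 15.0 F [-0.4  1.1 -1.5]
shift cm (tool) [-2.48  0.02 -0.13] turn deg [-0.  0.  0.]
TCP in tub -191.72736473374977 -0.20557013478480035
tip [261. 235.]
tip [219. 257.]
```

View pics/s7.png

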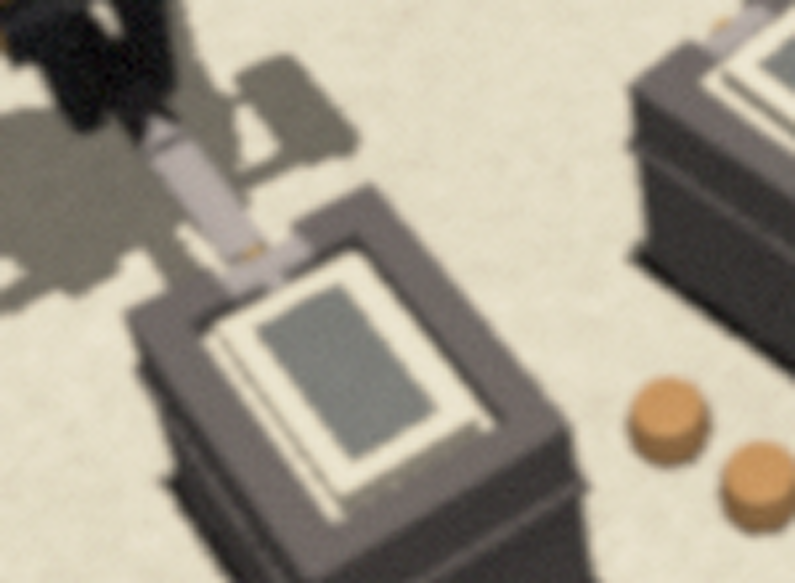

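s7 shows the blade tip at about (245,252), in line with the second tub's notch. Insert, checking force midway.

```bash
python3 -m jog '[[1,0,0,-0.1,0,0,0],[1,-0.5,0,0,0,0,0],[1,-0.5,0,0,0,0,0],[1,-0.5,0,0,0,0,0],[1,-0.5,0,0,0,0,0],[1,-0.5,0,0,0,0,0],[1,0,0,0.1,0,0,0],[1,0,0,0.1,0,0,0],[1,0,0,0,0,0,0],[1,0,0,0,0,0,0]]' 50
python3 -m jog '[[1,0,0,0,0,0,0],[1,-0.5,0,0,0,0,0],[1,-0.5,0,0,0,0,0],[1,-0.5,0,0,0,0,0],[1,-0.5,0,0,0,0,0],[1,-0.5,0,0,0,0,0],[1,-0.5,0,0,0,0,0],[1,-0.5,0,0,0,0,0],[1,-0.2,0,0,0,0,0],[1,0,0,0,0,0,0]]' 50
python3 go.py 444 -339.3 68.7 -21.5 0
```

```text
t: 25.5
tool_pos: [0.4093, -0.326, 0.0685]
tcp_rot: [-0.0, 0.186, 0.982, 0.0]
force: [0.1, 0.0, -1.0]
width: 0.0155
gripper_force: 50.0
t: 26.75
tool_pos: [0.4442, -0.3397, 0.0685]
tcp_rot: [0.0, 0.186, 0.983, -0.0]
force: [0.0, 0.2, 0.0]
width: 0.0153
gripper_force: 50.0
t 26.75 pos [ 444.2 -339.7   68.5] w 15.3 F [0.  0.2 0. ]
shift cm (tool) [ 0.03  0.03 -0.02] turn deg [-0.  0.  0.]
```

```bash
python3 -m jog '[[1,0,0,0.1,0,0,0],[1,-0.1,0,0.32,0,-3,0],[1,-0.1,0,0.32,0,-3,0],[1,-0.1,0,0.32,0,-3,0],[1,-0.1,0,0.32,0,-3,0],[1,-0.1,0,0.32,0,-3,0],[1,-0.1,0,0.32,0,-3,0],[1,0,0,0,0,0,0],[1,0,0,0,0,0,0],[1,0,0,0,0,0,0]]' 60
python3 - <<'E'
from m import *
s=imaging.grab_frame("scene");crop(s,130,230,350,380,3.6,"s8.png")
E
```

```text
t: 28.0
tool_pos: [0.4519, -0.3427, 0.0494]
tcp_rot: [0.153, 0.184, 0.97, -0.029]
force: [-0.8, 0.3, -0.4]
width: 0.0153
gripper_force: 60.0
```

View pics/s8.png

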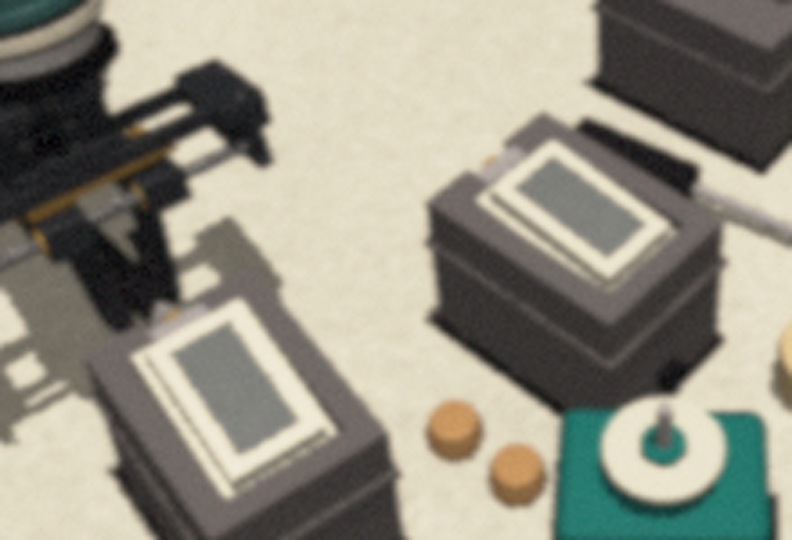

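Both lids are now sprung. Withdraw and take the lever back above its rest.

```bash
python3 -m jog '[[1,0.08,0,-0.32,0,3,0],[1,0.08,0,-0.32,0,3,0],[1,0.08,0,-0.32,0,3,0],[1,0.08,0,-0.32,0,3,0],[1,0.08,0,-0.32,0,3,0],[1,0.08,0,-0.32,0,3,0],[1,0,0,-0.1,0,0,0],[1,0.5,0,0,0,0,0],[1,1,0,0,0,0,0],[1,1,0,0,0,0,0]]' 50
python3 -m jog '[[1,1,0,0,0,0,0],[1,1,0,0,0,0,0],[1,1,0,0,0,0,0],[1,1,0,0,0,0,0],[1,1,0,0,0,0,0],[1,0,0,-2,0,0,0],[1,0,0,-2,0,0,0],[1,0,0,-2,0,0,0],[1,0,0,0,0,0,0],[1,0,0,0,0,0,0]]' 50
python3 go.py 418.2 220.6 128 -58 0
```

```text
t: 29.3
tool_pos: [0.4198, -0.33, 0.0681]
tcp_rot: [-0.0, 0.186, 0.982, 0.0]
force: [0.3, 0.2, 0.0]
width: 0.0153
gripper_force: 50.0
t: 30.55
tool_pos: [0.3738, -0.3118, 0.1275]
tcp_rot: [-0.0, 0.186, 0.983, 0.0]
force: [0.0, -0.3, -1.1]
width: 0.015
gripper_force: 50.0
t 30.55 pos [ 373.8 -311.8  127.5] w 15.0 F [ 0.  -0.3 -1.1]
shift cm (tool) [ 1.535e+01  5.117e+01 -2.000e-02] turn deg [ 0.  -0.1 36.5]
```

```bash
python3 -m jog '[[1,1.5,5.1,0,0,0,0],[1,1.5,5.1,0,0,0,0],[1,1.5,5.1,0,0,0,0],[1,1.5,5.1,0,0,0,0],[1,1.5,5.1,0,0,0,0],[1,1.5,5.1,0,0,0,0],[1,1.5,5.1,0,0,0,0],[1,1.6,5.1,0,0,0,0],[1,1.6,5.2,0,0,0,0],[1,1.6,5.2,0,0,0,0]]' 50
python3 -m jog '[[1,0,0,0,0,0,9.1],[1,0,0,0,0,0,9.1],[1,0,0,0,0,0,9.1],[1,0,0,0,0,0,9.1],[1,0,0,0,0,0,0],[1,0,0,0,0,0,0],[1,0,0,0,0,0,0],[1,0,0,0,0,0,0],[1,0,0,0,0,0,0],[1,0,0,0,0,0,0]]' 50
python3 go.py 418.2 220.6 24 -58 0
python3 - <<'E'
from m import *
o=arm.get_obs();T=o["tool_pos"]*1000
im=imaging.grab_frame("top");H,S,V=masks(im);np.save("t9.npy",im)
print("blade",rect("top",(V>150)&(S<40),(T[2]+20.3)/1000,(235,270,300,315)))
print("expect",T[:2]+79*np.array([np.cos(np.radians(-58)),np.sin(np.radians(-58))]))
E
```

```text
t: 31.8
tool_pos: [0.4183, 0.2217, 0.1269]
tcp_rot: [-0.001, 0.186, 0.983, -0.001]
force: [0.4, -0.6, -1.7]
width: 0.0152
gripper_force: 50.0
t: 33.05
tool_pos: [0.4193, 0.2203, 0.1283]
tcp_rot: [0.0, 0.484, 0.875, 0.0]
force: [0.1, -0.9, -0.8]
width: 0.0155
gripper_force: 50.0
t 33.05 pos [419.3 220.3 128.3] w 15.5 F [ 0.1 -0.9 -0.8]
shift cm (tool) [ 0.09 -0.08 10.43] turn deg [0.  0.  0.1]
blade [464.5 146.4  53.2  16.9 -57.7]
expect [461.19723086 153.30354975]
```

Lever pose in the grip is unchanged (tip 113 mm from TCP). Set it down.

```bash
python3 -m jog '[[1,0.1,-0.1,2,0,0,0],[1,0,0,2,0,0,0],[1,0,0,2,0,0,0],[1,0,0,2,0,0,0],[1,0,0,1,0,0,0],[1,0,0,0.6,0,0,0],[1,0,0,0.4,0,0,0],[1,0,0,0.2,0,0,0],[1,0,0,0.2,0,0,0],[1,0,0,0,0,0,0]]' 50
python3 -m jog '[[1,0,0,0,0,0,0],[0,0,0,0,0,0,0],[0,0,0,0,0,0,0],[0,0,0,0,0,0,0],[0,0,0,0,0,0,0],[0,0,0,0,0,0,0],[0,0,0,0,0,0,0],[0,0,0,0,0,0,0],[0,0,0,0,0,0,0],[0,0,0,0,0,0,0]]' 30
python3 -m jog '[[0,0,0,-2,0,0,0],[0,0,0,-4,0,0,0],[0,0,0,-6,0,0,0],[0,0,0,-6,0,0,0],[0,0,0,0,0,0,0],[0,-4,-6,0,0,0,0],[0,-4,-6,0,0,0,0],[0,-4,-6,0,0,0,0],[0,0,0,0,0,0,0],[0,0,0,0,0,0,0]]' 30
python3 go.py 623.3 -197.5 150 -10 7
python3 - <<'E'
from m import *
im=imaging.grab_frame("top");H,S,V=masks(im)
crop(im,170,260,290,350,6,"c10.png")
print("blade",rect("top",(V>150)&(S<40),.044,(235,285,270,310)))
E
```

```text
t: 34.35
tool_pos: [0.418, 0.2206, 0.0243]
tcp_rot: [0.0, 0.484, 0.875, 0.0]
force: [-0.6, 0.3, -1.5]
width: 0.0154
gripper_force: 50.0
t: 35.6
tool_pos: [0.4179, 0.2206, 0.0242]
tcp_rot: [-0.0, 0.484, 0.875, -0.0]
force: [-0.2, -0.1, -0.3]
width: 0.0881
gripper_force: 0.0
t: 36.85
tool_pos: [0.3411, 0.0497, 0.2036]
tcp_rot: [-0.0, 0.484, 0.875, 0.0]
force: [-0.1, 0.3, 0.2]
width: 0.0881
gripper_force: 0.0
t 36.85 pos [341.1  49.7 203.6] w 88.1 F [-0.1  0.3  0.2]
shift cm (tool) [-35.93  10.8    5.34] turn deg [  3.    6.6 -47.9]
blade [459.9 152.5  66.3  16.  -57.5]
```

View pics/c10.png

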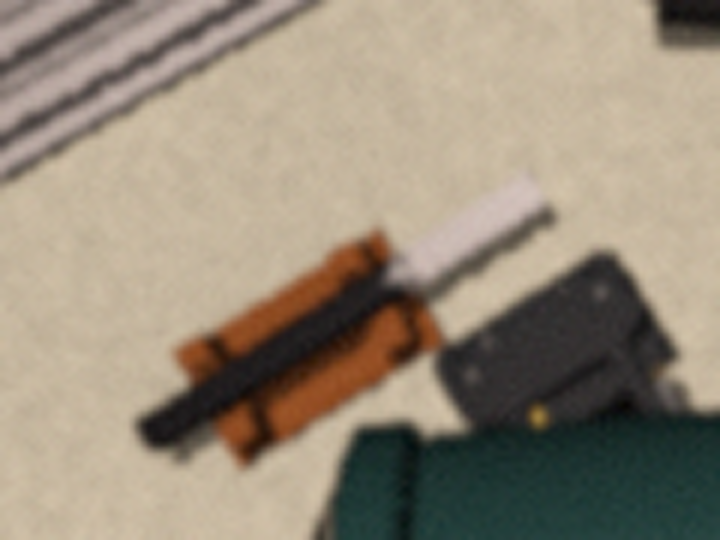

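Lever lies in both posts again (blade at the same place as before, tip (540,190) in the crop). Now to lid A.

```bash
python3 -m jog '[[0,-4.5,1.35,0,0,0,0],[0,-4.5,1.35,0,0,0,0],[0,-4.5,1.35,0,0,0,0],[0,-4.5,1.35,0,0,0,0],[0,-4.5,1.35,0,0,0,0],[0,-4.5,1.35,0,0,0,0],[0,-4.5,1.35,0,0,0,0],[0,-4.4,1.35,0,0,0,0],[0,0,0,0,0,0,0],[0,0,0,0,0,0,0]]' 30
python3 -m jog '[[0,0,0,0,0,0,-8],[0,0,0,0,0,0,-8],[0,0,0,0,0,0,-8],[0,0,0,0,0,0,-8],[0,0,0,0,0,0,-8],[0,0,0,0,0,0,-8],[0,0,0,0,0,7,0],[0,0,0,0,0,0,0],[0,0,0,0,0,0,0],[0,0,0,0,0,0,0]]' 30
python3 go.py 623.3 -197.5 130 -10 7
```

```text
t: 38.15
tool_pos: [0.6238, -0.195, 0.2027]
tcp_rot: [-0.001, 0.483, 0.876, -0.0]
force: [-0.3, -0.1, -0.5]
width: 0.088
gripper_force: 0.0
t: 39.4
tool_pos: [0.6231, -0.1965, 0.2046]
tcp_rot: [-0.06, 0.086, 0.994, 0.005]
force: [0.4, 0.4, -0.2]
width: 0.0879
gripper_force: 0.0
t 39.40 pos [ 623.1 -196.5  204.6] w 87.9 F [ 0.4  0.4 -0.2]
shift cm (tool) [-0.94 -0.1   7.4 ] turn deg [-0.   0.1  0.2]
```

```bash
python3 -m jog '[[0,-0.9,-0.1,3,0,0,0],[0,0,0,3,0,0,0],[0,0,0,1.4,0,0,0],[0,0,0,1,0,0,0],[0,0,0,0,0,0,0],[0,0,0,0,0,0,0],[0,0,0,0,0,0,0],[0,0,0,0,0,0,0],[0,0,0,0,0,0,0],[0,0,0,0,0,0,0]]' 30
python3 go.py 623.3 -197.5 108 -10 7
```

```text
t: 40.65
tool_pos: [0.6221, -0.1978, 0.1198]
tcp_rot: [-0.061, 0.086, 0.994, 0.005]
force: [-0.3, -0.2, 0.2]
width: 0.0882
gripper_force: 0.0
t 40.65 pos [ 622.1 -197.8  119.8] w 88.2 F [-0.3 -0.2  0.2]
shift cm (tool) [-0.26  0.05  1.15] turn deg [-0.   0.   0.1]
```

```bash
python3 -m jog '[[0,-0.25,0,0.3,0,0,0],[0,0,0,0.3,0,0,0],[0,0,0,0.3,0,0,0],[0,0,0,0.25,0,0,0],[0,0,0,0,0,0,0],[0,0,0,0,0,0,0],[0,0,0,0,0,0,0],[0,0,0,0,0,0,0],[0,0,0,0,0,0,0],[0,0,0,0,0,0,0]]' 30
python3 -m jog '[[1,0,0,0,0,0,0],[1,0,0,0,0,0,0],[1,0,0,0,0,0,0],[1,0,0,0,0,0,0],[1,0,0,0,0,0,0],[1,0,0,0,0,0,0],[1,0,0,0,0,0,0],[1,0,0,0,0,0,0],[1,0,0,0,0,0,0],[1,0,0,0,0,0,0]]' 30
python3 go.py 623.3 -197.5 108 -10 7
```

```text
t: 41.9
tool_pos: [0.6232, -0.198, 0.108]
tcp_rot: [-0.061, 0.086, 0.994, 0.005]
force: [-0.7, 0.4, 0.3]
width: 0.0884
gripper_force: 0.0
t: 43.15
tool_pos: [0.6231, -0.198, 0.108]
tcp_rot: [-0.061, 0.086, 0.994, 0.005]
force: [-0.9, -0.9, 0.1]
width: 0.0493
gripper_force: 30.0
t 43.15 pos [ 623.1 -198.   108. ] w 49.3 F [-0.9 -0.9  0.1]
shift cm (tool) [-0.01  0.05  0.  ] turn deg [-0.   0.   0.1]
```

Pinched at 49 mm. Draw forward 13 mm, then lift.

```bash
python3 -m jog '[[1,0.3,0,0,0,0,0],[1,0.3,0,0,0,0,0],[1,0.3,0,0,0,0,0],[1,0.4,0,0,0,0,0],[1,0,0,0,0,0,0],[1,0,0,0,0,0,0],[1,0,0,0,0,0,0],[1,0,0,0,0,0,0],[1,0,0,0,0,0,0],[1,0,0,0,0,0,0]]' 40
python3 -m jog '[[1,0,0,-0.5,0,0,0],[1,0,0,-1,0,0,0],[1,0,0,-2,0,0,0],[1,0,0,-2,0,0,0],[1,0,0,-2,0,0,0],[1,0,0,-2,0,0,0],[1,0,0,0,0,0,0],[1,0,0,0,0,0,0],[1,0,0,0,0,0,0],[1,0,0,0,0,0,0]]' 40
python3 go.py 558.5 376 200 29.5 -20
python3 - <<'E'
from h import *
s=imaging.grab_frame("scene");crop(s,200,150,350,310,3.6,"s11.png")
E
```

```text
t: 44.4
tool_pos: [0.6109, -0.1958, 0.1104]
tcp_rot: [-0.06, 0.086, 0.994, 0.005]
force: [2.2, -0.4, 6.2]
width: 0.0492
gripper_force: 40.0
t: 45.65
tool_pos: [0.6212, -0.1975, 0.2028]
tcp_rot: [-0.062, 0.086, 0.994, 0.005]
force: [-0.2, 0.3, -0.1]
width: 0.0491
gripper_force: 40.0
t 45.65 pos [ 621.2 -197.5  202.8] w 49.1 F [-0.2  0.3 -0.1]
shift cm (tool) [15.85 55.43  2.27] turn deg [ -4.4 -26.  -39.5]
```

View pics/s11.png

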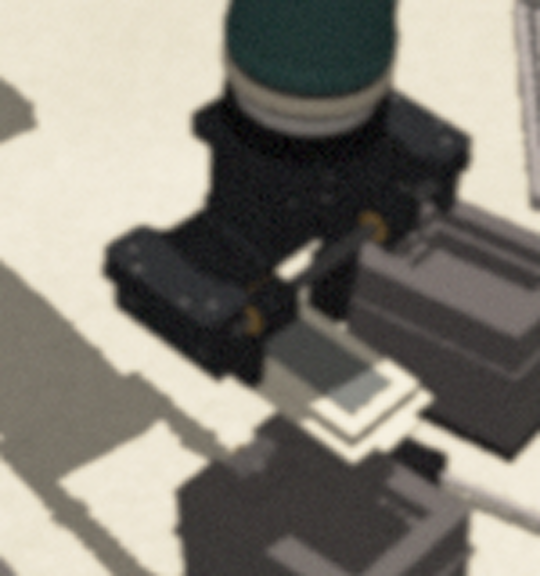

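Lid held cleanly above the open tub. Carry it to above the rack.

```bash
cat > bed.py <<'E'
import sys
from go import *
O=np.array([558.5,376,78]);B=Ro.from_euler("z",29.5,degrees=True)*Ro.from_euler("y",-20,degrees=True)
if __name__=="__main__":
    p=O+B.apply([float(v) for v in sys.argv[1:4]])
    print("tcp in bed",np.round(B.inv().apply(arm.get_obs()["tool_pos"]*1000-O),1),"target",np.round(p,1));delta(p,29.5,-20)
E
python3 bed.py -19 50 90
```

```text
tcp in bed [-171.3 -530.2  195.3] target [491.5 395.6 156.1]
t 45.70 pos [ 621.4 -197.6  203. ] w 49.3 F [ 0.1 -0.  -0.8]
shift cm (tool) [22.2  56.22  7.5 ] turn deg [ -4.5 -26.  -39.5]
```

```bash
python3 -m jog '[[1,2.28,5.62,0.28,0,0,0],[1,2.28,5.62,0.28,0,0,0],[1,2.28,5.62,0.28,0,0,0],[1,2.28,5.62,0.28,0,0,0],[1,2.28,5.62,0.28,0,0,0],[1,2.28,5.62,0.28,0,0,0],[1,2.28,5.62,0.28,0,0,0],[1,2.28,5.62,0.28,0,0,0],[1,2.28,5.62,0.28,0,0,0],[1,2.28,5.62,0.28,0,0,0]]' 40
python3 -m jog '[[1,0,0,0,-0.75,-4.33,-6.58],[1,0,0,0,-0.75,-4.33,-6.58],[1,0,0,0,-0.75,-4.33,-6.58],[1,0,0,0,-0.75,-4.33,-6.58],[1,0,0,0,-0.75,-4.33,-6.58],[1,0,0,0,-0.75,-4.33,-6.58],[1,0,0,0,0,0,0],[1,0,0,0,0,0,0],[1,0,0,0,0,0,0],[1,0,0,0,0,0,0]]' 40
python3 bed.py -19 50 60
```

```text
t: 46.95
tool_pos: [0.4911, 0.3971, 0.2037]
tcp_rot: [-0.061, 0.086, 0.994, 0.005]
force: [2.2, -0.6, -0.5]
width: 0.0493
gripper_force: 40.0
t: 48.2
tool_pos: [0.4923, 0.3956, 0.204]
tcp_rot: [0.168, -0.251, 0.952, 0.044]
force: [0.3, -0.0, -1.1]
width: 0.0495
gripper_force: 40.0
tcp in bed [ -2.   49.6 134.8] target [500.5 400.6 127.9]
t 48.20 pos [492.3 395.6 204. ] w 49.5 F [ 0.3 -0.  -1.1]
shift cm (tool) [1.71 0.04 7.48] turn deg [-0.  0. -0.]
```

```bash
python3 -m jog '[[1,0.4,0,1.9,0,0,0],[1,0.4,0,1.9,0,0,0],[1,0.4,0,1.9,0,0,0],[1,0.5,0,1.8,0,0,0],[1,0,0,1,0,0,0],[1,0,0,1,0,0,0],[1,0,0,0,0,0,0],[1,0,0,0,0,0,0],[1,0,0,0,0,0,0],[1,0,0,0,0,0,0]]' 40
python3 bed.py -19 50 12
python3 - <<'E'
from h import *
s=imaging.grab_frame("scene");crop(s,310,100,440,220,5,"s12.png")
E
```

```text
t: 49.45
tool_pos: [0.5065, 0.4036, 0.1095]
tcp_rot: [0.169, -0.251, 0.952, 0.044]
force: [-0.2, 0.1, 0.0]
width: 0.0493
gripper_force: 40.0
tcp in bed [-19.   49.7  40.4] target [514.8 408.7  82.8]
t 49.45 pos [506.5 403.6 109.5] w 49.3 F [-0.2  0.1  0. ]
shift cm (tool) [0.01 0.03 2.84] turn deg [-0.   0.1  0. ]
```

View pics/s12.png

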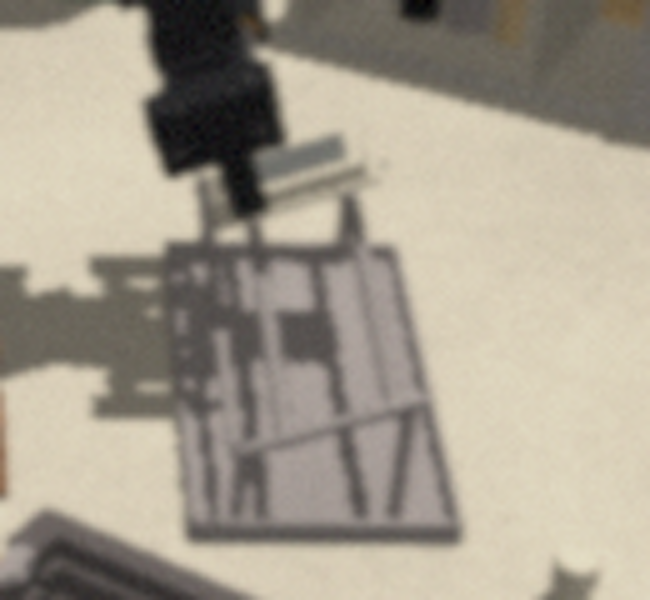

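The lid hangs parallel to the slope over the rods. Lower to contact.

```bash
python3 -m jog '[[1,0,0,1,0,0,0],[1,0,0,1,0,0,0],[1,0,0,0.5,0,0,0],[1,0,0,0.3,0,0,0],[1,0,0,0.2,0,0,0],[1,0,0,0,0,0,0],[1,0,0,0,0,0,0],[1,0,0,0,0,0,0],[1,0,0,0,0,0,0],[1,0,0,0,0,0,0]]' 40
python3 bed.py -19 50 8
python3 -m jog '[[1,0,0,0.1,0,0,0],[1,0,0,0.1,0,0,0],[1,0,0,0,0,0,0],[1,0,0,0,0,0,0],[1,0,0,0,0,0,0],[1,0,0,0,0,0,0],[1,0,0,0,0,0,0],[1,0,0,0,0,0,0],[1,0,0,0,0,0,0],[1,0,0,0,0,0,0]]' 30
python3 bed.py -19 50 8
```

```text
t: 50.75
tool_pos: [0.5152, 0.4085, 0.0807]
tcp_rot: [0.168, -0.251, 0.952, 0.044]
force: [0.4, 0.3, -0.7]
width: 0.0493
gripper_force: 40.0
tcp in bed [-19.4  49.6  10. ] target [516.  409.4  79. ]
t 50.75 pos [515.2 408.5  80.7] w 49.3 F [ 0.4  0.3 -0.7]
shift cm (tool) [-0.04  0.04  0.2 ] turn deg [-0.   0.1  0. ]
t: 52.0
tool_pos: [0.5158, 0.4089, 0.0788]
tcp_rot: [0.168, -0.251, 0.952, 0.044]
force: [-0.5, -0.9, 0.4]
width: 0.0495
gripper_force: 30.0
tcp in bed [-19.4  49.6   7.9] target [516.  409.4  79. ]
t 52.00 pos [515.8 408.9  78.8] w 49.5 F [-0.5 -0.9  0.4]
shift cm (tool) [-0.04  0.04 -0.01] turn deg [-0.   0.1  0. ]
```

```bash
python3 -m jog '[[1,0,0,0.1,0,0,0],[1,0,0,0,0,0,0],[1,0,0,0,0,0,0],[1,0,0,0,0,0,0],[1,0,0,0,0,0,0],[1,0,0,0,0,0,0],[1,0,0,0,0,0,0],[1,0,0,0,0,0,0],[1,0,0,0,0,0,0],[1,0,0,0,0,0,0]]' 30
python3 -m jog '[[1,0,0,0.1,0,0,0],[1,0,0,0,0,0,0],[1,0,0,0,0,0,0],[1,0,0,0,0,0,0],[1,0,0,0,0,0,0],[1,0,0,0,0,0,0],[1,0,0,0,0,0,0],[1,0,0,0,0,0,0],[1,0,0,0,0,0,0],[1,0,0,0,0,0,0]]' 30
python3 bed.py -19 50 8
```

```text
t: 53.25
tool_pos: [0.5161, 0.4091, 0.0779]
tcp_rot: [0.168, -0.251, 0.952, 0.044]
force: [0.9, 0.0, -0.5]
width: 0.0497
gripper_force: 30.0
t: 54.5
tool_pos: [0.5164, 0.4092, 0.0769]
tcp_rot: [0.168, -0.251, 0.952, 0.044]
force: [0.1, 0.2, -1.4]
width: 0.0498
gripper_force: 30.0
tcp in bed [-19.5  49.6   5.9] target [516.  409.4  79. ]
t 54.50 pos [516.4 409.2  76.9] w 49.8 F [ 0.1  0.2 -1.4]
shift cm (tool) [-0.05  0.04 -0.21] turn deg [-0.   0.1  0. ]
```

```bash
for i in 1 2; do python3 -m jog '[[1,0,0,0.1,0,0,0],[1,0,0,0,0,0,0],[1,0,0,0,0,0,0],[1,0,0,0,0,0,0],[1,0,0,0,0,0,0],[1,0,0,0,0,0,0],[1,0,0,0,0,0,0],[1,0,0,0,0,0,0],[1,0,0,0,0,0,0],[1,0,0,0,0,0,0]]' 30 | grep -E "pos|force"; done
python3 bed.py -19 50 8
python3 - <<'E'
from m import *
im=imaging.grab_frame("top");H,S,V=masks(im);np.save("t13.npy",im)
w=(V>165)&(S<45)
ys,xs=np.nonzero(w[200:320,80:235]);print(len(ys))
E
```

```text
tool_pos: [0.5168, 0.4094, 0.076]
force: [-0.2, 0.8, 0.5]
gripper_force: 30.0
tool_pos: [0.5169, 0.4095, 0.0759]
force: [-4.3, -3.0, 7.1]
gripper_force: 30.0
tcp in bed [-19.2  49.6   4.7] target [516.  409.4  79. ]
t 57.00 pos [516.9 409.5  75.9] w 49.5 F [-4.3 -3.   7.1]
shift cm (tool) [-0.02  0.04 -0.33] turn deg [-0.   0.1  0. ]
1623
```

Firm contact square to the bed (8 N). Ease and release.

```bash
python3 -m jog '[[1,0,0,-0.1,0,0,0],[1,0,0,0,0,0,0],[0.25,0,0,0,0,0,0],[0.25,0,0,0,0,0,0],[0.25,0,0,0,0,0,0],[0.25,0,0,0,0,0,0],[0.25,0,0,0,0,0,0],[0.25,0,0,0,0,0,0],[0.25,0,0,0,0,0,0],[0.25,0,0,0,0,0,0]]' 30
python3 -m jog '[[0.25,0,0,-1,0,0,0],[0.25,0,0,-2,0,0,0],[0.25,0,0,-4,0,0,0],[0.25,0,0,-5,0,0,0],[0,0,0,-3,0,0,0],[0,0,-6,0,0,0,0],[0,0,-6,0,0,0,0],[0,0,-6,0,0,0,0],[0,0,-6,0,0,0,0],[0,0,0,0,0,0,0]]' 30
python3 - <<'E'
from m import *
im=imaging.grab_frame("top");np.save("t14.npy",im)
a=np.load("top.npy").astype(int)
d=np.abs(im.astype(int)-a).sum(2)>60;d[:195]=0
n,l,st,ce=cv2.connectedComponentsWithStats(d.astype(np.uint8));
for s,c in zip(st[1:],ce[1:]):
    if s[4]>25:print(s,c)
H,S,V=masks(im)
from go import *;import bed
m=np.zeros(V.shape,np.uint8);w=(V>170)&(S<60)&(im[...,1].astype(int)>=im[...,0]-6);m[200:320,80:235]=w[200:320,80:235]
n,l,st,ce=cv2.connectedComponentsWithStats(m)
for s,c in zip(st[1:],ce[1:]):
    if s[4]>20:print("white",s,c)
P=[bed.O+bed.B.apply([x,y,13]) for x,y in((-43,25),(-43,75),(43,75),(43,25))]
print("expected panel",[np.round(proj("top",p/1000)) for p in P])
E
python3 go.py 546 -379.7 200 -21.5 7
```

```text
t: 58.3
tool_pos: [0.5167, 0.4094, 0.076]
tcp_rot: [0.168, -0.251, 0.952, 0.044]
force: [0.3, -0.0, 0.8]
width: 0.066
gripper_force: 0.0
t: 59.55
tool_pos: [0.5921, 0.1715, 0.219]
tcp_rot: [0.17, -0.248, 0.953, 0.043]
force: [-1.0, 0.2, -0.3]
width: 0.0884
gripper_force: 0.0
[108 195  37  18 127] [128.01574803 202.54330709]
[157 195  12   8  33] [162.72727273 198.48484848]
[268 195  12   8  29] [273.51724138 197.51724138]
[435 195  20  15  65] [443.98461538 202.32307692]
[ 15 197   9  11  26] [ 18.03846154 201.84615385]
[377 197  30  44 705] [391.18865248 218.19432624]
[   11   199   298   281 29979] [205.79235465 375.87391174]
[482 199  20   6  34] [489.76470588 201.23529412]
[349 200  12   9  36] [354.11111111 203.58333333]
[479 203  12  15  44] [484.22727273 209.75      ]
[ 86 204   8  17  38] [ 89.73684211 210.52631579]
[169 205   8  12  30] [172.86666667 209.5       ]
[322 204  12  13  38] [327.23684211 209.57894737]
[441 205  13  17  42] [447.35714286 212.95238095]
[509 204  13  14  38] [514.02631579 209.26315789]
[ 93 209  16  13  49] [101.12244898 214.81632653]
[148 209  14  
[... 7734 characters left out ...]
 30] [476.96666667 457.86666667]
[414 454  11  13  30] [418.66666667 458.56666667]
[550 454  11  18  34] [555.94117647 464.55882353]
[436 459  15  19  57] [441.05263158 469.36842105]
[577 461   8   9  28] [580.53571429 465.10714286]
[411 463  13  17  43] [418.39534884 471.09302326]
[589 463  13  17  58] [594.68965517 471.25862069]
[623 464  10  14  41] [627.26829268 470.29268293]
[630 471  10   9  27] [635.2962963 475.7037037]
[539 472  11   8  26] [545.23076923 476.26923077]
expected panel [array([154., 279.]), array([135., 289.]), array([116., 258.]), array([135., 248.])]
t 59.60 pos [591.  173.4 218.6] w 88.4 F [0.6 0.1 0.2]
shift cm (tool) [ 29.73 -46.04  -8.91] turn deg [ 5.8 25.4 50.9]
```

The lid's blob on the rack is at (133,264), where the placing predicts it. Now the second lid.

```bash
python3 -m jog '[[0,2.97,-4.6,-0.89,0,0,0],[0,2.97,-4.6,-0.89,0,0,0],[0,2.97,-4.6,-0.89,0,0,0],[0,2.97,-4.6,-0.89,0,0,0],[0,2.97,-4.6,-0.89,0,0,0],[0,2.97,-4.6,-0.89,0,0,0],[0,2.97,-4.6,-0.89,0,0,0],[0,2.97,-4.6,-0.89,0,0,0],[0,2.97,-4.6,-0.89,0,0,0],[0,2.97,-4.6,-0.89,0,0,0]]' 30
python3 -m jog '[[0,0,0,0,0.97,4.23,8.48],[0,0,0,0,0.97,4.23,8.48],[0,0,0,0,0.97,4.23,8.48],[0,0,0,0,0.97,4.23,8.48],[0,0,0,0,0.97,4.23,8.48],[0,0,0,0,0.97,4.23,8.48],[0,0,0,0,0,0,0],[0,0,0,0,0,0,0],[0,0,0,0,0,0,0],[0,0,0,0,0,0,0]]' 30
python3 go.py 546.1 -379.7 120 -21.5 7
```

```text
t: 60.85
tool_pos: [0.5703, -0.2837, 0.2416]
tcp_rot: [0.106, -0.176, 0.978, -0.015]
force: [0.2, 0.5, -0.5]
width: 0.0882
gripper_force: 0.0
t: 62.1
tool_pos: [0.5695, -0.2849, 0.2411]
tcp_rot: [-0.099, 0.271, 0.956, -0.053]
force: [0.8, 0.1, 0.3]
width: 0.0882
gripper_force: 0.0
t 62.10 pos [ 569.5 -284.9  241.1] w 88.2 F [0.8 0.1 0.3]
shift cm (tool) [-5.01 -7.36 12.76] turn deg [ -7.4  -3.1 -10.6]
```

```bash
python3 -m jog '[[0,0,0,0,-3.7,-1.55,-5.3],[0,0,0,0,-3.7,-1.55,-5.3],[0,0,0,0,0,0,0],[0,0,0,0,0,0,0],[0,0,0,0,0,0,0],[0,0,0,0,0,0,0],[0,0,0,0,0,0,0],[0,0,0,0,0,0,0],[0,0,0,0,0,0,0],[0,0,0,0,0,0,0]]' 30
python3 go.py 546.1 -379.7 120 -21.5 7
```

```text
t: 63.35
tool_pos: [0.5698, -0.2849, 0.2406]
tcp_rot: [-0.061, 0.186, 0.981, 0.011]
force: [0.4, 0.4, 0.2]
width: 0.088
gripper_force: 0.0
t 63.35 pos [ 569.8 -284.9  240.6] w 88.0 F [0.4 0.4 0.2]
shift cm (tool) [-2.74 -9.68 11.82] turn deg [-0.  -0.1  0. ]
```

```bash
python3 -m jog '[[0,-0.7,-2.42,0,0,0,0],[0,-0.7,-2.42,0,0,0,0],[0,-0.67,-2.42,0,0,0,0],[0,-0.67,-2.42,0,0,0,0],[0,0,0,3,0,0,0],[0,0,0,3,0,0,0],[0,0,0,3,0,0,0],[0,0,0,1.8,0,0,0],[0,0,0,1,0,0,0],[0,0,0,0,0,0,0]]' 30
python3 go.py 546.1 -379.7 108 -21.5 7
```

```text
t: 64.6
tool_pos: [0.546, -0.3799, 0.1199]
tcp_rot: [-0.061, 0.186, 0.981, 0.011]
force: [0.4, -0.0, 0.5]
width: 0.088
gripper_force: 0.0
t 64.60 pos [ 546.  -379.9  119.9] w 88.0 F [ 0.4 -0.   0.5]
shift cm (tool) [-0.15  0.02  1.18] turn deg [-0.  -0.1  0. ]
```

```bash
python3 -m jog '[[0,-0.15,0,0.3,0,0,0],[0,0,0,0.3,0,0,0],[0,0,0,0.3,0,0,0],[0,0,0,0.28,0,0,0],[0,0,0,0,0,0,0],[0,0,0,0,0,0,0],[0,0,0,0,0,0,0],[0,0,0,0,0,0,0],[0,0,0,0,0,0,0],[0,0,0,0,0,0,0]]' 30
python3 -m jog '[[1,0,0,0,0,0,0],[1,0,0,0,0,0,0],[1,0,0,0,0,0,0],[1,0,0,0,0,0,0],[1,0,0,0,0,0,0],[1,0,0,0,0,0,0],[1,0,0,0,0,0,0],[1,0,0,0,0,0,0],[1,0,0,0,0,0,0],[1,0,0,0,0,0,0]]' 30
python3 go.py 546.1 -379.7 108 -21.5 7
```

```text
t: 65.85
tool_pos: [0.5462, -0.3798, 0.1083]
tcp_rot: [-0.06, 0.186, 0.981, 0.011]
force: [0.2, -0.2, -0.1]
width: 0.0881
gripper_force: 0.0
t: 67.1
tool_pos: [0.5462, -0.3802, 0.1084]
tcp_rot: [-0.06, 0.186, 0.981, 0.011]
force: [-0.5, -4.7, -0.0]
width: 0.0495
gripper_force: 30.0
t 67.10 pos [ 546.2 -380.2  108.4] w 49.5 F [-0.5 -4.7 -0. ]
shift cm (tool) [0.02 0.05 0.04] turn deg [-0.1 -0.   0. ]
```

```bash
python3 -m jog '[[1,0,-0.08,0,0,0,0],[1,0.3,0,0,0,0,0],[1,0.3,0,0,0,0,0],[1,0.3,0,0,0,0,0],[1,0.4,0,0,0,0,0],[1,0,0,0,0,0,0],[1,0,0,0,0,0,0],[1,0,0,0,0,0,0],[1,0,0,0,0,0,0],[1,0,0,0,0,0,0]]' 40
python3 -m jog '[[1,0,0,-0.5,0,0,0],[1,0,0,-1,0,0,0],[1,0,0,-2,0,0,0],[1,0,0,-2,0,0,0],[1,0,0,-2,0,0,0],[1,0,0,-2,0,0,0],[1,0,0,0,0,0,0],[1,0,0,0,0,0,0],[1,0,0,0,0,0,0],[1,0,0,0,0,0,0]]' 40
python3 - <<'E'
from m import *
im=imaging.grab_frame("top");H,S,V=masks(im)
w=(V>150)&(S<60)&(H>20)
print("white on rack",rect("top",w,.09,(95,225,235,315)),"tub A",rect("top",w,.106,(362,190,415,256)),"tub B",rect("top",w,.12,(440,220,500,285)))
E
python3 bed.py -19 -45 130
```

```text
t: 68.35
tool_pos: [0.5342, -0.3756, 0.1104]
tcp_rot: [-0.06, 0.186, 0.981, 0.011]
force: [2.7, -0.2, 5.0]
width: 0.0492
gripper_force: 40.0
t: 69.6
tool_pos: [0.5442, -0.3796, 0.203]
tcp_rot: [-0.061, 0.186, 0.981, 0.012]
force: [0.0, -0.6, -0.3]
width: 0.0494
gripper_force: 40.0
white on rack None tub A None tub B None
tcp in bed [-318.5 -650.8  249.2] target [526.4 306.1 193.7]
t 69.65 pos [ 544.3 -379.7  203.2] w 48.9 F [-0.2  0.2 -0.4]
shift cm (tool) [26.46 63.17  4.28] turn deg [ -5.8 -25.3 -51.1]
```

```bash
python3 - <<'E'
from m import *
im=imaging.grab_frame("top");np.save("t15.npy",im);a=np.load("top.npy")
for p in((135,268),(127,263),(143,275),(148,276),(120,262),(152,279),(135,250)):print(p,im[p[1],p[0]],a[p[1],p[0]])
d=cv2.GaussianBlur(im,(0,0),1.5).astype(int)-cv2.GaussianBlur(a,(0,0),1.5)
m=(np.abs(d).sum(2)>60).astype(np.uint8);m[:195]=0;m[330:]=0
n,l,st,ce=cv2.connectedComponentsWithStats(m)
for s,c in zip(st[1:],ce[1:]):
    if s[4]>60:print(s,c)
E
```

```text
(135, 268) [112 109 102] [81 73 71]
(127, 263) [109 107 103] [165 150 141]
(143, 275) [108 105 101] [147 132 126]
(148, 276) [223 209 183] [136 123 116]
(120, 262) [231 216 190] [122 110 105]
(152, 279) [138 127 110] [131 118 112]
(135, 250) [217 202 177] [147 130 124]
[    0   195   508   135 51695] [213.17322758 261.24926976]
[  443   195   130   135 13141] [509.54295716 265.33977627]
[565 195  29  16 312] [579.26923077 200.61538462]
[590 195  50  88 748] [611.96390374 233.0040107 ]
[377 197  30  43 708] [391.58333333 217.49011299]
[570 222  19  32 320] [578.509375 232.990625]
[544 228  21  36 429] [553.71095571 243.38228438]
[372 234  27  11  83] [384.72289157 240.93975904]
[401 250  38  80 993] [422.5448137  295.74420947]
[126 258  11  10  82] [130.91463415 262.26829268]
[132 268  12  11  91] [137.81318681 273.26373626]
[ 421  282   40   47 1033] [440.82962246 304.91577928]
[ 541  293   99   37 2602] [596.6556495  315.04842429]
```

Lid A is on the rack (label grey at (135,268), white rim around it). Carry the second one over.

```bash
python3 -m jog '[[1,2.2,5.26,0.2,0,0,0],[1,2.2,5.26,0.2,0,0,0],[1,2.2,5.26,0.2,0,0,0],[1,2.2,5.26,0.2,0,0,0],[1,2.2,5.26,0.2,0,0,0],[1,2.2,5.26,0.2,0,0,0],[1,2.2,5.26,0.2,0,0,0],[1,2.2,5.26,0.2,0,0,0],[1,2.2,5.26,0.2,0,0,0],[1,2.2,5.26,0.2,0,0,0]]' 40
python3 -m jog '[[1,2.2,5.26,0.2,0,0,0],[1,2.2,5.26,0.2,0,0,0],[1,0,0,0,-0.97,-4.22,-8.52],[1,0,0,0,-0.97,-4.22,-8.52],[1,0,0,0,-0.97,-4.22,-8.52],[1,0,0,0,-0.97,-4.22,-8.52],[1,0,0,0,-0.97,-4.22,-8.52],[1,0,0,0,-0.97,-4.22,-8.52],[1,0,0,0,0,0,0],[1,0,0,0,0,0,0]]' 40
python3 bed.py -19 -45 60
python3 - <<'E'
from m import *
im=imaging.grab_frame("top");H,S,V=masks(im)
print("lidA flange/panel",rect("top",V>190,.083,(95,225,165,305)))
print("lever blade",rect("top",(V>150)&(S<50)&(np.abs(im[...,0].astype(int)-im[...,2])<35),.044,(235,270,280,320)))
E
```

```text
t: 70.95
tool_pos: [0.5317, 0.1921, 0.2112]
tcp_rot: [-0.06, 0.186, 0.981, 0.011]
force: [-0.0, -0.1, -1.3]
width: 0.0493
gripper_force: 40.0
t: 72.2
tool_pos: [0.5296, 0.3044, 0.2129]
tcp_rot: [0.168, -0.25, 0.953, 0.044]
force: [-0.2, -0.1, -1.6]
width: 0.0494
gripper_force: 40.0
tcp in bed [-10.6 -48.1 147.4] target [547.3 317.9 127.9]
t 72.20 pos [529.6 304.4 212.9] w 49.4 F [-0.2 -0.1 -1.6]
shift cm (tool) [0.85 0.31 8.74] turn deg [-0.   0.  -0.1]
lidA flange/panel [580.8 439.1 171.6 115.9  89.4]
lever blade [460.3 153.   68.3  18.3 -57.9]
```

```bash
python3 -m jog '[[1,0.2,0.1,2,0,0,0],[1,0.2,0.1,2,0,0,0],[1,0.2,0.1,2,0,0,0],[1,0.2,0,2,0,0,0],[1,0,0,2,0,0,0],[1,0,0,2,0,0,0],[1,0,0,1,0,0,0],[1,0,0,0.5,0,0,0],[1,0,0,0,0,0,0],[1,0,0,0,0,0,0]]' 40
python3 bed.py -19 -45 8
python3 -m jog '[[1,0,0,0.1,0,0,0],[1,0,0,0.1,0,0,0],[1,0,0,0.1,0,0,0],[1,0,0,0.1,0,0,0],[1,0,0,0,0,0,0],[1,0,0,0,0,0,0],[1,0,0,0,0,0,0],[1,0,0,0,0,0,0],[1,0,0,0,0,0,0],[1,0,0,0,0,0,0]]' 30
python3 bed.py -19 -45 5
```

```text
t: 73.5
tool_pos: [0.5621, 0.3262, 0.0837]
tcp_rot: [0.169, -0.251, 0.952, 0.044]
force: [0.4, -0.6, -1.3]
width: 0.0495
gripper_force: 40.0
tcp in bed [-18.1 -45.1  12.7] target [562.7 326.7  79. ]
t 73.50 pos [562.1 326.2  83.7] w 49.5 F [ 0.4 -0.6 -1.3]
shift cm (tool) [0.09 0.01 0.47] turn deg [-0.   0.1  0. ]
t: 74.75
tool_pos: [0.5629, 0.3267, 0.0792]
tcp_rot: [0.169, -0.251, 0.952, 0.044]
force: [0.2, 0.3, -0.8]
width: 0.0497
gripper_force: 30.0
tcp in bed [-18.8 -45.1   8.1] target [563.6 327.2  76.2]
t 74.75 pos [562.9 326.7  79.2] w 49.7 F [ 0.2  0.3 -0.8]
shift cm (tool) [0.02 0.01 0.31] turn deg [-0.   0.1  0. ]
```

```bash
python3 -m jog '[[1,0,0,0.1,0,0,0],[1,0,0,0.1,0,0,0],[1,0,0,0,0,0,0],[1,0,0,0,0,0,0],[1,0,0,0,0,0,0],[1,0,0,0,0,0,0],[1,0,0,0,0,0,0],[1,0,0,0,0,0,0],[1,0,0,0,0,0,0],[1,0,0,0,0,0,0]]' 30 | grep -E "force|pos"
python3 -m jog '[[1,0,0,0.1,0,0,0],[1,0,0,0,0,0,0],[1,0,0,0,0,0,0],[1,0,0,0,0,0,0],[1,0,0,0,0,0,0],[1,0,0,0,0,0,0],[1,0,0,0,0,0,0],[1,0,0,0,0,0,0],[1,0,0,0,0,0,0],[1,0,0,0,0,0,0]]' 30 | grep -E "force|pos"
python3 bed.py -19 -45 5
```

```text
tool_pos: [0.5635, 0.3271, 0.0773]
force: [-0.6, 0.1, 0.1]
gripper_force: 30.0
tool_pos: [0.5638, 0.3273, 0.0763]
force: [-0.1, -0.5, -1.1]
gripper_force: 30.0
tcp in bed [-18.8 -45.    5.1] target [563.6 327.2  76.2]
t 77.25 pos [563.8 327.3  76.3] w 49.0 F [-0.1 -0.5 -1.1]
shift cm (tool) [0.02 0.   0.01] turn deg [-0.   0.1  0. ]
```

```bash
python3 -m jog '[[1,0,0,0.1,0,0,0],[1,0,0,0,0,0,0],[1,0,0,0,0,0,0],[1,0,0,0,0,0,0],[1,0,0,0,0,0,0],[1,0,0,0,0,0,0],[1,0,0,0,0,0,0],[1,0,0,0,0,0,0],[1,0,0,0,0,0,0],[1,0,0,0,0,0,0]]' 30 | grep -E "force|pos"
python3 bed.py -19 -45 5
```

```text
tool_pos: [0.5641, 0.3274, 0.076]
force: [-4.5, -2.6, 5.3]
gripper_force: 30.0
tcp in bed [-18.6 -45.1   4.7] target [563.6 327.2  76.2]
t 78.50 pos [564.1 327.4  76. ] w 49.1 F [-4.5 -2.6  5.3]
shift cm (tool) [ 0.04  0.01 -0.03] turn deg [-0.   0.1  0. ]
```

Same contact height as the first. Release, retreat clear, and check everything by number.

```bash
python3 -m jog '[[1,0,0,-0.1,0,0,0],[1,0,0,0,0,0,0],[0.25,0,0,0,0,0,0],[0.25,0,0,0,0,0,0],[0.25,0,0,0,0,0,0],[0.25,0,0,0,0,0,0],[0.25,0,0,0,0,0,0],[0.25,0,0,0,0,0,0],[0.25,0,0,0,0,0,0],[0.25,0,0,0,0,0,0]]' 30
python3 -m jog '[[0.25,0,0,-1,0,0,0],[0.25,0,0,-2,0,0,0],[0.25,0,0,-4,0,0,0],[0.25,0,0,-5,0,0,0],[0.25,0,0,-3,0,0,0],[0.25,0,-6,0,0,0,0],[0.25,0,-6,0,0,0,0],[0.25,0,-6,0,0,0,0],[0.25,0,-6,0,0,0,0],[0.25,0,-6,0,0,0,0]]' 30
python3 -m jog '[[0.25,0,-6,0,0,0,0],[0.25,0,-6,0,0,0,0],[0.25,0,-6,0,0,0,0],[0,0,0,0,0,0,0],[0,0,0,0,0,0,0],[0,0,0,0,0,0,0],[0,0,0,0,0,0,0],[0,0,0,0,0,0,0],[0,0,0,0,0,0,0],[0,0,0,0,0,0,0]]' 30 | grep pos
python3 - <<'E'
from m import *
import bed
im=imaging.grab_frame("top");np.save("t20.npy",im);H,S,V=masks(im)
print("lever blade",rect("top",(V>150)&(S<50)&(np.abs(im[...,0].astype(int)-im[...,2])<35),.044,(235,270,280,320)))
# intersect pixel rays with the panel plane (bed z=13), work in bed frame
def onbed(uv,z):
    o,d=ray("top",uv);o=bed.B.inv().apply(o*1000-bed.O);d=bed.B.inv().apply(d);return o+d*(z-o[2])/d[2]
g=cv2.medianBlur(im,3);v=g.max(2).astype(int)
m=np.zeros(v.shape,np.uint8);m[205:315,90:235]=(v>190)[205:315,90:235]
for x0 in(0,):
    cs=[c for c in cv2.findContours(m,0,cv2.CHAIN_APPROX_NONE)[0] if cv2.contourArea(c)>100]
    for c in cs:
        P=np.array([onbed(p[0],13)[:2] for p in c],np.float32);print("white",c.reshape(-1,2).mean(0).round(),cv2.contourArea(c),np.round(np.r_[sum(cv2.minAreaRect(P)[:2],()),cv2.minAreaRect(P)[2]],1))
lab=np.abs(v-108)+np.abs(g[...,0].astype(int)-g[...,2].astype(int))<26
m=np.zeros(v.shape,np.uint8);m[205:315,90:235]=lab[205:315,90:235]
m=cv2.morphologyEx(m,cv2.MORPH_OPEN,np.ones((3,3),np.uint8))
for c in cv2.findContours(m,0,cv2.CHAIN_APPROX_NONE)[0]:
    if cv2.contourArea(c)>60:
        P=np.array([onbed(p[0],13)[:2] for p in c],np.float32);r=cv2.minAreaRect(P);print("label",c.reshape(-1,2).mean(0).round(),np.round(np.r_[sum(r[:2],()),r[2]],1))
E
```

```text
t: 79.75
tool_pos: [0.5638, 0.3272, 0.0764]
tcp_rot: [0.169, -0.251, 0.952, 0.044]
force: [-0.4, -0.6, -0.3]
width: 0.0662
gripper_force: 0.0
t: 81.0
tool_pos: [0.6675, 0.0391, 0.2198]
tcp_rot: [0.17, -0.251, 0.952, 0.044]
force: [0.5, 0.4, 0.1]
width: 0.0658
gripper_force: 0.0
tool_pos: [0.7554, -0.1156, 0.2175]
lever blade [459.3 153.   68.8  18.7 -56.7]
white [ 99. 299.] 577.5 [-16.9 139.   67.7 101.8  58.7]
white [196. 240.] 106.5 [ -10.3 -108.1   15.7   49.2    3. ]
white [170. 256.] 9943.0 [-16.2 -17.2 335.1 271.6  60.4]
label [134. 267.] [ 4.5 50.5 61.2 26.1  0.2]
label [169. 248.] [  3.4 -43.9  60.8  25.9   0.2]
```

```bash
python3 - <<'E'
from m import *
im=imaging.grab_frame("top");a=np.load("top.npy");v=cv2.medianBlur(im,3).max(2);w=cv2.medianBlur(a,3).max(2)
for n,i in(("now",v),("start",w)):
    print(n,"handle",rect("top",i<45,.05,(188,290,250,340)),"brightness",np.median(i[290:340,260:300]))
s=imaging.grab_frame("scene");b=np.load("scene.npy")
for n,i in(("now",s),("start",b)):
    c=i[160:225,280:325].astype(int);print(n,"scene dark",np.argwhere(c.max(2)<50).mean(0).round(1),"orange",np.argwhere((c[...,0]-c[...,2])>50).mean(0).round(1))
# triangulate lid label centres
g=cv2.medianBlur(s,3).astype(int);m=((np.abs(g.max(2)-g.min(2))<14)&(g.max(2)>80)&(g.max(2)<150)).astype(np.uint8);k=np.zeros_like(m);k[125:215,335:410]=m[125:215,335:410]
k=cv2.morphologyEx(k,cv2.MORPH_OPEN,np.ones((3,3),np.uint8))
import bed
for c in cv2.findContours(k,0,2)[0]:
    if cv2.contourArea(c)>25:
        r=cv2.minAreaRect(c);print("scene label",np.round(r[0],1),np.round(r[1]))
for x,y in((4.5,50.5),(3.4,-43.9)):print("expected",proj("scene",(bed.O+bed.B.apply([x,y,13]))/1000).round(1))
E
```

```text
now handle [406.5 232.9 105.6  14.3 -56.6] brightness 223.0
start handle [407.9 230.2 111.6  17.7 -56.7] brightness 190.0
now scene dark [14.8 33.9] orange [24.8 20.6]
start scene dark [15.4 20.4] orange [25.3 21.2]
scene label [376.9 198.6] [22. 27.]
scene label [377.5 181. ] [22. 15.]
scene label [345.6 169.9] [ 6. 24.]
scene label [373.4 159.7] [ 5. 20.]
scene label [370.1 142.7] [ 4. 19.]
expected [369.1 142.4]
expected [371.6 159.6]
```

```bash
python3 -c "
from plant import arm
print(arm.finish_job())"
```

```text
the job is handed in; nothing more can be done
None
```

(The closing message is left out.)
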